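# Put the capped samples away in the covered drawer

### The job

Put all the capped square sample bottles away: pull the drawer out to its stop, slide the cover of its compartment fully open, put every capped square bottle into the compartment, then slide the cover fully shut over them and push the drawer fully home. Leave everything else on the bench where it is.

Things in the scene. Friction and masses are not known exactly. Their poses are not given: they have to be found in the camera images.
- unit: low white bench-top drawer unit, a fixed box 240 mm deep, 394 mm wide, 118 mm high; origin at bench level in the middle of its front edge, behind the drawer front; x axis into the unit away from its drawer front, y along its width (to the left seen from the robot), z up. One full-width grey drawer, its front 12 mm thick and up to 98 mm above the bench. All drawer points have these axes too.
- drawer (a joint): how far the drawer is pulled out, m: 0 shut, 0.175 at its stop. It slides along the unit's -x axis, towards the robot, with about 2.5 N of friction, and stays where it is left.
- drawer_handle (a point): middle of the drawer's steel bar handle, on the bar's centre line, 80 mm above the bench, 35 mm in front of the drawer front. The bar is about 10 mm thick, 130 mm long along y, level, free above.
- bay (a point): centre of the compartment's floor (12 mm above the bench), 122 mm along +x and 90 mm along +y from the handle. The compartment is 150 mm (x) by 170 mm (y), open on top; the cover runs 71 mm above its floor. It stands clear in front of the unit when the drawer is at its stop. The other (-y) half of the drawer is a solid grey deck where the open cover parks.
- cover (a joint): how far the flat aluminium cover is slid open, m: 0 fully over the compartment, 0.17 fully open, over the deck. It opens along -y with about 1.5 N of friction and stays where it is left. A plate 150 x 174 x 4 mm, its top 87 mm above the bench, on slides in the drawer; reached only with the drawer out.
- cover_grip (a point): top middle of the cover's grip, a dark steel ridge 74 mm long along x, 14 mm thick along y, standing 16 mm up from the cover; this point is 103 mm above the bench and moves with the cover.
- bottle1: capped square sample bottle, 90 g: white body 40 x 40 mm, 50 mm high, with a round grey cap 34 mm across and 16 mm high on top, 66 mm in all. Origin at mid height (33 mm above its underside), z axis from the underside to the cap, x and y square to the flat sides. Three to five are present, standing on the bench left of the unit.
- bottle2: capped square sample bottle, 90 g: white body 40 x 40 mm, 50 mm high, with a round grey cap 34 mm across and 16 mm high on top, 66 mm in all. Origin at mid height (33 mm above its underside), z axis from the underside to the cap, x and y square to the flat sides. Three to five are present, standing on the bench left of the unit.
- bottle3: capped square sample bottle, 90 g: white body 40 x 40 mm, 50 mm high, with a round grey cap 34 mm across and 16 mm high on top, 66 mm in all. Origin at mid height (33 mm above its underside), z axis from the underside to the cap, x and y square to the flat sides. Three to five are present, standing on the bench left of the unit.
- bottle4: capped square sample bottle, 90 g: white body 40 x 40 mm, 50 mm high, with a round grey cap 34 mm across and 16 mm high on top, 66 mm in all. Origin at mid height (33 mm above its underside), z axis from the underside to the cap, x and y square to the flat sides. Three to five are present, standing on the bench left of the unit.
- bottle5: capped square sample bottle, 90 g: white body 40 x 40 mm, 50 mm high, with a round grey cap 34 mm across and 16 mm high on top, 66 mm in all. Origin at mid height (33 mm above its underside), z axis from the underside to the cap, x and y square to the flat sides. Three to five are present, standing on the bench left of the unit.
- beaker: round open glass beaker, 50 mm across, 62 mm high, no lid (origin: centre of its underside). Not part of the job: leave it where it is.
- dropper: round brown glass bottle, 42 mm across, 85 mm high, black cap (origin: centre of its underside). Not part of the job: leave it where it is.
- dishes: stack of clear round dishes, 90 mm across, 40 mm high (origin: centre of its underside). Not part of the job: leave it where it is.
- timer: white bench timer, 60 x 80 x 35 mm (origin: centre of its underside). Not part of the job: leave it where it is.
- pen: blue pen-like tool, 150 mm long, lying on the bench (origin: inside its handle). Not part of the job: leave it where it is.
Things that resemble listed ones, but are neither listed nor needed, are in the scene too. What is shaped like the bottle5 but blue or red is not meant.

How it is judged:
By the outcome, as a careful person would: the job done as asked, in the order asked, and still so for the second after the job is handed in, with the robot touching nothing.
Of bottle1, bottle2, bottle3, bottle4, bottle5 only 3 to 5 are there at a start; the rules pass over those that are not, and their reading is None.
At some moment in a run one of bottle1, bottle2, bottle3, bottle4, bottle5 may be knocked a few centimetres aside while the robot is not near it.
Once in a run the grip may slacken for a moment while it holds something.
It also fails if it takes over 210 s, if anything falls off the work surface, if the arm or the gripper's body presses on something with over 40 N, if the wrist force passes 120 N, or if a joint passes its speed limit or range.

### The arm

A 6-joint arm with a two-finger parallel gripper is mounted at the origin on the work surface. World frame = base frame: x ahead of the robot, y to its left, z up, the work surface at z = 0. Lengths are in mm, angles in degrees, forces in N, time in s.
With the tool pointing down it reaches from about 350 to 850 mm from the base axis. Payload 8.1 kg.
Tool frame: the origin (TCP) lies between the finger pads; the fingertips stand 8 mm ahead of it and the grasp point (between the pads) lies 11 mm behind it (r.tip_extent is the distance from the TCP to the fingertips, in mm); z points along the fingers, y is the direction in which the jaws open and shut (so a half turn about z gives the same grasp; the last joint's range is limited). The gripper opens to 85 mm and grips with 20 to 120 N. Pads are 22 mm wide; open, the fingers measure 114 mm over their backs; the gripper's body (76 mm by 85 mm) begins 54 mm behind the grasp point. The pads swing forward as they close: fully open they stand 13 mm farther back than shut.
Start: joints at [71.826, 7.471, 85.268, -0, 87.261, -4.893], TCP at [137.815, 583.963, 239.292] pointing down, gripper open.
Joint ranges: [-169.43, 169.43], [-51.17, 129.36], [1.28, 143.12], [-76.62, 256.62], [0, 156.53], [-152.29, 152.29]. Speed limits (degrees/s): [136.94, 136.94, 159.86, 180, 180, 180].

### API

Orientations are given as [roll, pitch, yaw] about the fixed x, y, z axes, in that order (R = Rz(yaw) Ry(pitch) Rx(roll)).
In Python, from bench import sensors, viewer, hand_in, r gives the robot as it stands. The module is installed in compiled form; this text tells all that it offers.
- The arm moves only by the tool move_arm, never from a script. Its argument "rows" is a list that holds one entry, the list of rows, each a list of 6 numbers: the shift along the tool's x, y, z in m, then the turn, a rotation vector about the tool's x, y, z in degrees. In form: [[[tx, ty, tz, rx, ry, rz], ...]]. A call has 1 to 20 rows; each row is the pose to reach, as a shift and turn from the pose commanded when the call began, along the tool's axes at that moment; what a row does not reach only later rows make up. A row lasts 1/10 s, in which the tool goes at most 50 mm and 8.59 degrees, less where a joint would pass 70% of its speed; a pose out of reach is approached as far as the arm can. A call with a gripper value outside its range is refused whole. "grip" is the opening, from 0 (shut) to 1 (fully open), set as the call begins (left out, the last holds). The fingers move at their own pace and stop on an object; "newtons" is the grip in N (left out, the last holds). Time passes only in rows, so rows that repeat a pose let the fingers close. It gives the time, the measured TCP pose, the force and the opening at its end, in the units of the state.
- sensors.sense(): the state, without advancing time (a new reading comes with each control period).
- viewer.snapshot(name): name is "scene" or "top" or "wrist"; returns a dict with "color" (480x640x3 uint8, red, green, blue), "camera_matrix" (3x3 intrinsics, pixels), "R" (3x3) and "t" (3): a world point X has camera coordinates R X + t. Camera axes: x right, y down, z forward; pixel columns grow to the right and rows downward; lengths in mm; the calibration is good to about 2 mm. A picture is of the moment at which its call begins. There is no depth.
- hand_in(): hands the job in, once; it reports no verdict.
The state is a dict: "time": time; "joint_pos": joint angles; "qd": joint speeds; "joint_efforts": joint torques, N m; "tool_pos": TCP position; "tcp_rot": TCP orientation; "ft_force": force on the tool from outside, world axes, zero at the start; "wrist_torque": the same for the moment, N m; "finger_gap": finger opening in mm.
Only numpy, scipy, OpenCV 4.12 (cv2) and the standard library are available. Lean on these libraries where they do the work, as an engineer would, in place of code of your own. Each camera call takes 0.05 s, during which the arm holds its last target.

## Working session

There is one attempt and no reset: what is moved stays moved. The work goes in short steps, Python scripts to look and compute and a tool call to move; the robot and the scene stay as the last step left them, time stands still between calls to the robot, and variables do not carry over. Pictures are saved under pics/ and viewed, and the job is handed in when it is done.

Besides the shell and the picture viewer there is one more tool, called after "Request:" as name(argument=value, ...), one argument or row to a line, values as JSON. move_arm: Moves the arm, as the interface text tells. Its arguments: {"type":"object","properties":{"rows":{"type":"array","items":{"type":"array","items":{"type":"array","items":{"type":"number"}}}},"grip":{"type":"number"},"newtons":{"type":"number"}},"required":["rows"]}

```bash
mkdir -p pics; cat > h.py <<'E'
import numpy as np,cv2
from bench import sensors,viewer,r
def snap(n,f):
    s=viewer.snapshot(n); cv2.imwrite('pics/'+f+'.png',s['color'][:,:,::-1])
    np.savez('pics/'+f+'.npz',K=s['camera_matrix'],R=s['R'],t=s['t'],c=s['color']); return s
def px(f,u,v,z):
    d=np.load('pics/'+f+'.npz');K,R,t=d['K'],d['R'],np.array(d['t']).ravel()
    c=-R.T@t; ray=R.T@np.linalg.inv(K)@np.array([u,v,1.]); return np.round(c+ray*(z-c[2])/ray[2],1)
def proj(f,X):
    d=np.load('pics/'+f+'.npz');p=d['K']@(d['R']@np.array(X,float)+np.array(d['t']).ravel());return np.round(p[:2]/p[2],1)
def crop(f,u0,v0,u1,v1,k,o):
    c=np.load('pics/'+f+'.npz')['c'][v0:v1,u0:u1,::-1]; cv2.imwrite('pics/'+o+'.png',cv2.resize(c,None,fx=k,fy=k,interpolation=cv2.INTER_CUBIC))
E
python3 - <<'E'
from h import *
snap('scene','s0');snap('top','t0');snap('wrist','w0')
s=sensors.sense();print(s);print(r.tip_extent)
E
```

```text
{'time': 0.15, 'joint_pos': array([ 7.18259269e+01,  7.50661946e+00,  8.53160515e+01,  1.29366589e-03,
        8.72628025e+01, -4.89381696e+00]), 'qd': array([-0.00096301, -0.14932749, -0.16294831, -0.02224279,  0.00438194,
        0.10682982]), 'joint_efforts': array([ 1.28163938e-03, -5.70064008e+01, -5.01158416e+01, -3.24507455e-04,
        9.68958921e-03, -6.55349959e-05]), 'tool_pos': array([137.67309182, 583.55291706, 238.45969442]), 'tcp_rot': array([-1.79914948e+02, -8.57907644e-03,  1.66719675e+02]), 'ft_force': array([-0.44212641,  0.10650639, -0.67353877]), 'wrist_torque': array([ 0.01266353, -0.00735726, -0.04766949]), 'finger_gap': 85.54492565134913}
8.0
```

View pics/s0.png

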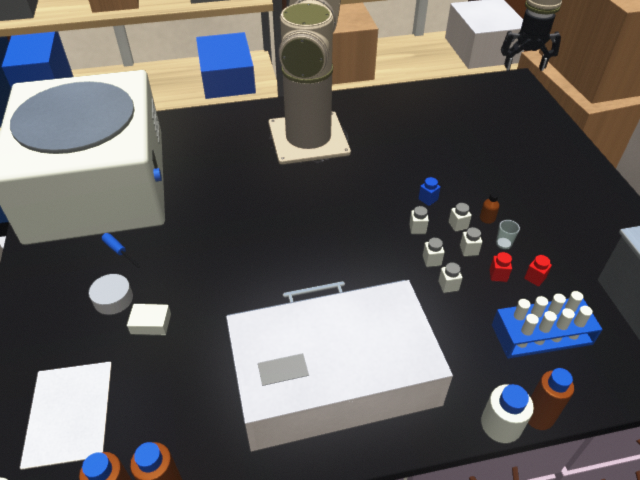

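View pics/t0.png

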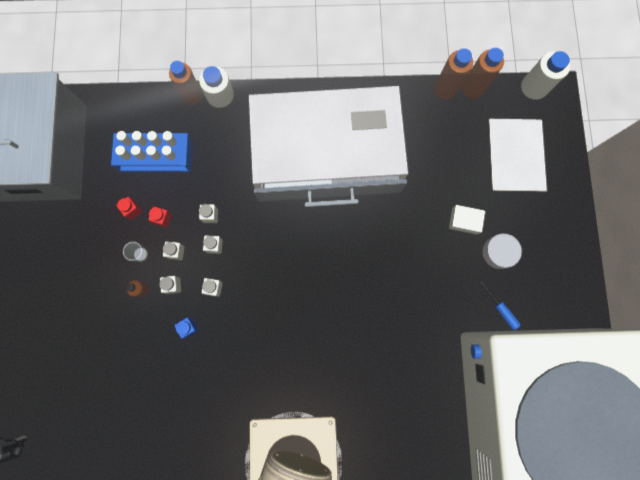

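View pics/w0.png

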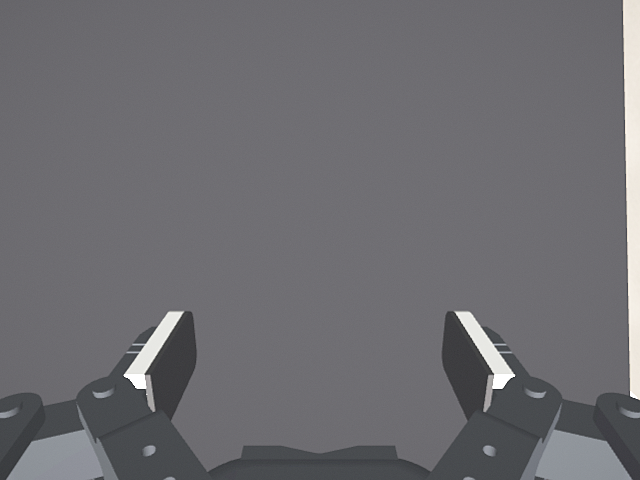

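Both views show the unit front and handle at top (331,203), five white grey-capped bottles at about (207,212), (212,243), (173,250), (170,285) and (211,287), with blue and red look-alikes next to them. I'll enlarge to measure.

```bash
python3 - <<'E'
from h import *
crop('t0',100,190,240,345,5,'c1'); crop('t0',240,80,420,220,4,'c2')
E
```

```text
(no output)
```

View pics/c1.png

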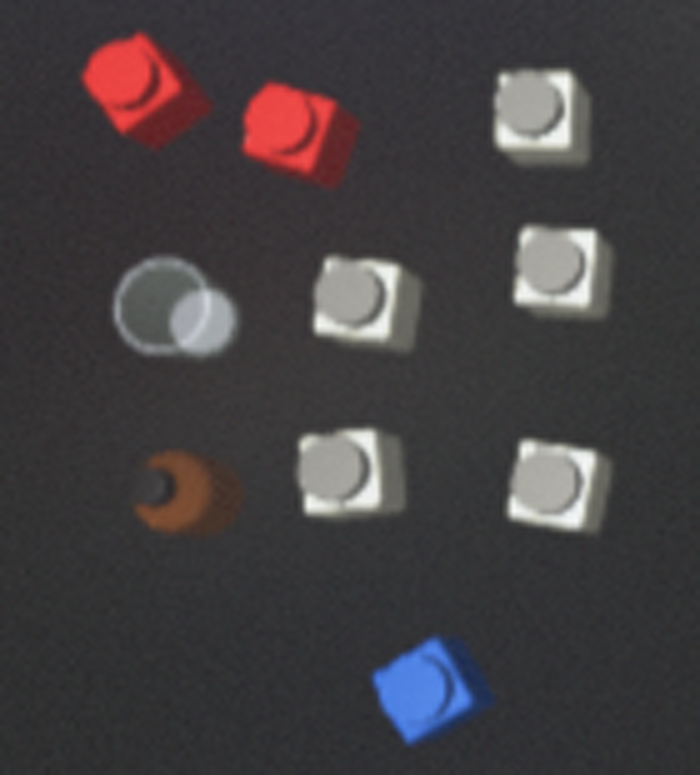

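View pics/c2.png

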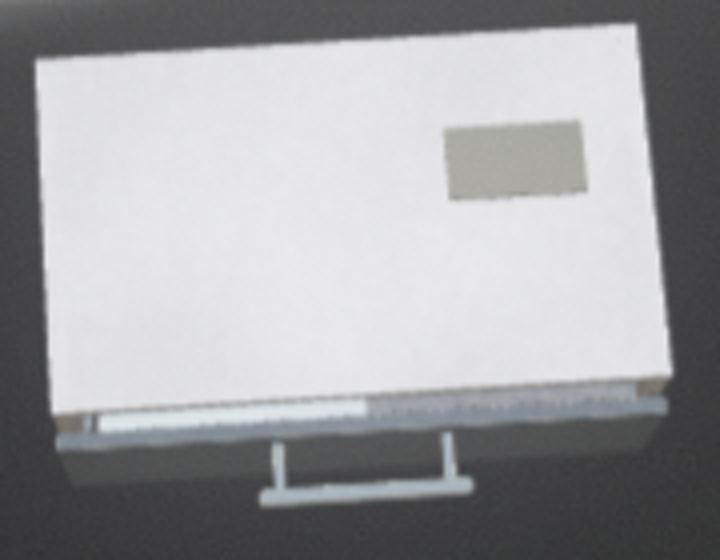

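```bash
python3 - <<'E'
from h import *
g=lambda u,v,k,o:((u+.5)/k-.5+o[0],(v+.5)/k-.5+o[1])
for n,c,bl,br in [(1,(528,108),(497,150),(577,153)),(2,(550,266),(515,304),(598,310)),(3,(349,298),(315,332),(402,343)),(4,(332,470),(304,516),(391,511)),(5,(545,486),(508,518),(594,533))]:
    P=px('t0',*g(*c,5,(100,190)),66);a=px('t0',*g(*bl,5,(100,190)),50);b=px('t0',*g(*br,5,(100,190)),50)
    d=a-b; print(n,P,'yaw of face dir',np.degrees(np.arctan2(d[1],d[0]))-90,np.linalg.norm(d))
G=lambda u,v:g(u,v,4,(240,80))
for n,p,z in [('hl',(263,497),80),('hr',(470,486),80),('ul',(52,412),118),('ur',(672,376),118),('ubl',(36,58),118),('ubr',(636,24),118),('dl',(57,440),98),('dr',(666,408),98)]:
    print(n,px('t0',*G(*p),z))
E
```

```text
1 [640.  213.2  66. ] yaw of face dir -3.796051626481926 42.292788983466224
2 [555.8 200.9  66. ] yaw of face dir -5.802287265114785 43.52298243457129
3 [542.  304.2  66. ] yaw of face dir -8.888358643790198 45.95182259715063
4 [453.7 310.7  66. ] yaw of face dir 1.5412186437239512 44.61614057714984
5 [442.4 202.4  66. ] yaw of face dir -11.409837829635777 44.98910979337111
hl [648.8 -49.1  80. ]
hr [ 652.4 -183.5   80. ]
ul [698.   82.5 118. ]
ur [ 710.8 -310.9  118. ]
ubl [938.4  91.3 118. ]
ubr [ 951.8 -302.5  118. ]
dl [685.4  81.8  98. ]
dr [ 695.9 -310.1   98. ]
```

```bash
cat >> h.py <<'E'
from scipy.spatial.transform import Rotation as Ro
def plan(x,y,z,yaw):
    s=sensors.sense();R0=Ro.from_euler('xyz',s['tcp_rot'],degrees=True);R1=Ro.from_euler('xyz',[180,0,yaw],degrees=True)
    d=R0.inv().apply(np.array([x,y,z])-s['tool_pos'])/1000; w=(R0.inv()*R1).as_rotvec(degrees=True)
    print('t',round(s['time'],1),'pos',s['tool_pos'].round(1),s['tcp_rot'].round(1),'F',s['ft_force'].round(1),'gap',round(s['finger_gap'],1))
    print('DELTA',d.round(4).tolist(),w.round(2).tolist())
E
python3 -c "
from h import *
plan(650,-116,150,91.9)"
```

```text
t 0.1 pos [137.7 583.6 238.5] [-179.9   -0.   166.7] F [-0.4  0.1 -0.7] gap 85.5
DELTA [-0.6593, -0.563, 0.0892] [-0.08, 0.05, 74.82]
```

Request:
move_arm(
  rows=[
    [[-0.659,-0.563,0.089,0,0,74.8],[-0.659,-0.563,0.089,0,0,74.8],[-0.659,-0.563,0.089,0,0,74.8],[-0.659,-0.563,0.089,0,0,74.8],[-0.659,-0.563,0.089,0,0,74.8],[-0.659,-0.563,0.089,0,0,74.8],[-0.659,-0.563,0.089,0,0,74.8],[-0.659,-0.563,0.089,0,0,74.8],[-0.659,-0.563,0.089,0,0,74.8],[-0.659,-0.563,0.089,0,0,74.8],[-0.659,-0.563,0.089,0,0,74.8],[-0.659,-0.563,0.089,0,0,74.8],[-0.659,-0.563,0.089,0,0,74.8],[-0.659,-0.563,0.089,0,0,74.8],[-0.659,-0.563,0.089,0,0,74.8],[-0.659,-0.563,0.089,0,0,74.8],[-0.659,-0.563,0.089,0,0,74.8],[-0.659,-0.563,0.089,0,0,74.8],[-0.659,-0.563,0.089,0,0,74.8],[-0.659,-0.563,0.089,0,0,74.8]],
  ],
  grip=0.36,
  newtons=40,
)

```text
time: 2.15
tool_pos: [649.4, -115.4, 149.4]
tcp_rot: [-179.9, -0.0, 91.9]
ft_force: [-0.2, 0.2, 0.2]
finger_gap: 30.7
```

```bash
python3 -c "
from h import *
snap('wrist','w1')
plan(651,-116,71,91.9)"
```

```text
t 2.2 pos [ 649.3 -114.7  149.8] [-179.9   -0.    91.9] F [-0.5  0.9 -0.5] gap 30.5
DELTA [-0.0014, 0.0018, 0.0788] [-0.06, -0.04, 0.03]
```

View pics/w1.png

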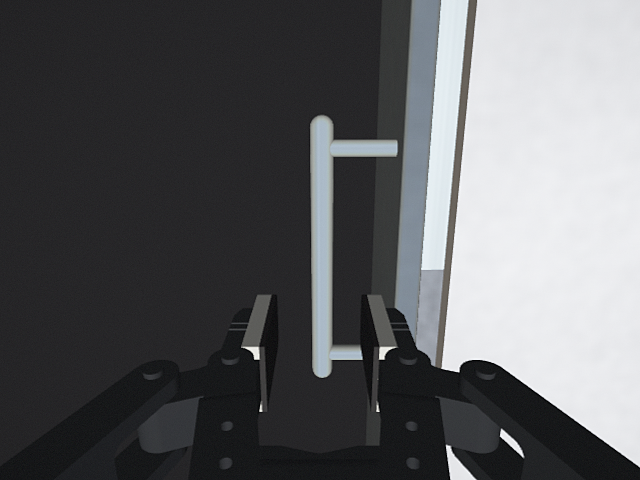

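The bar runs from (321,118) to (322,375), centred between the open fingers, so the approach is aligned. I'll compute the bar middle from this view.

```bash
python3 -c "
from h import *
print(px('w1',321,117,80),px('w1',322,376,80))
d=np.load('pics/w1.npz');print(-d['R'].T@d['t'].ravel(), d['R'])"
```

```text
[648.3 -46.5  80. ] [ 653.7 -187.1   80. ]
[647.10043522 -37.89352937 284.76159083] [[ 9.99463748e-01  3.27397928e-02 -5.67133968e-04]
 [ 3.13732696e-02 -9.52499927e-01  3.02918482e-01]
 [ 9.37729327e-03 -3.02773834e-01 -9.53016302e-01]]
```

Request:
move_arm(
  rows=[
    [[0,0.002,0.02,0,0,0],[0,0.002,0.04,0,0,0],[0,0.002,0.06,0,0,0],[0,0.002,0.07,0,0,0],[0,0.002,0.079,0,0,0],[0,0.002,0.079,0,0,0]],
  ],
)

```text
time: 2.8
tool_pos: [651.1, -114.5, 70.4]
tcp_rot: [-179.9, -0.0, 92.0]
ft_force: [-1.0, 0.1, 0.1]
finger_gap: 30.3
```

Request:
move_arm(
  rows=[
    [[0,0,0,0,0,0],[0,0,0,0,0,0],[0,0,0,0,0,0],[0,0,0,0,0,0],[0,0,0,0,0,0]],
  ],
  grip=0,
)

```text
time: 3.3
tool_pos: [652.4, -115.3, 72.5]
tcp_rot: [179.9, 0.0, 91.9]
ft_force: [-2.3, 1.8, 4.9]
finger_gap: 9.2
```

Request:
move_arm(
  rows=[
    [[0,-0.01,0,0,0,0],[0,-0.03,0,0,0,0],[0,-0.05,0,0,0,0],[0,-0.07,0,0,0,0],[0,-0.09,0,0,0,0],[0,-0.11,0,0,0,0],[0,-0.13,0,0,0,0],[0,-0.145,0,0,0,0],[0,-0.155,0,0,0,0],[0,-0.155,0,0,0,0],[0,-0.155,0,0,0,0]],
  ],
)

```text
time: 4.4
tool_pos: [497.3, -120.9, 72.4]
tcp_rot: [179.9, 0.0, 91.9]
ft_force: [-3.3, 0.7, 8.2]
finger_gap: 9.2
```

Request:
move_arm(
  rows=[
    [[0,-0.003,0,0,0,0],[0,-0.006,0,0,0,0],[0,-0.009,0,0,0,0],[0,-0.011,0,0,0,0],[0,-0.011,0,0,0,0]],
  ],
)

```text
time: 4.9
tool_pos: [486.9, -121.2, 72.4]
tcp_rot: [179.9, 0.0, 91.9]
ft_force: [-0.6, 2.1, 8.1]
finger_gap: 9.5
```

Request:
move_arm(
  rows=[
    [[0,-0.002,0,0,0,0],[0,-0.004,0,0,0,0],[0,-0.006,0,0,0,0],[0,-0.006,0,0,0,0]],
  ],
)

```text
time: 5.3
tool_pos: [482.7, -121.4, 72.5]
tcp_rot: [179.6, 0.1, 91.9]
ft_force: [11.0, 1.1, -2.3]
finger_gap: 9.2
```

Request:
move_arm(
  rows=[
    [[0,-0.001,0,0,0,0],[0,-0.002,0,0,0,0],[0,-0.002,0,0,0,0]],
  ],
)

```text
time: 5.6
tool_pos: [482.6, -121.4, 72.6]
tcp_rot: [179.4, 0.1, 91.9]
ft_force: [22.4, 1.4, -11.7]
finger_gap: 9.5
```

Request:
move_arm(
  rows=[
    [[0,0.004,0,0,0,0],[0,0.004,0,0,0,0],[0,0.004,0,0,0,0],[0,0.004,0,0,0,0],[0,0.004,0,0,0,0]],
  ],
  grip=0.36,
)

```text
time: 6.1
tool_pos: [481.6, -121.0, 71.1]
tcp_rot: [-180.0, -0.0, 91.9]
ft_force: [0.0, 0.2, -1.3]
finger_gap: 30.3
```

Request:
move_arm(
  rows=[
    [[0,0,-0.02,0,0,0],[0,0,-0.05,0,0,0],[0,0,-0.09,0,0,0],[0,0,-0.14,0,0,0],[0,0,-0.19,0,0,0],[0,0,-0.23,0,0,0],[0,0,-0.25,0,0,0],[0,0,-0.25,0,0,0]],
  ],
)

```text
time: 6.9
tool_pos: [483.3, -121.6, 325.8]
tcp_rot: [179.6, 0.2, 91.9]
ft_force: [-0.5, -0.8, 0.5]
finger_gap: 30.6
```

```bash
python3 -c "
from h import *
snap('wrist','w2');snap('top','t2');snap('scene','s2');plan(600,-30,150,91.9)
crop('t2',230,180,420,300,4,'c3')"
```

```text
t 7.0 pos [ 481.5 -120.9  320. ] [-179.9   -0.    91.9] F [-0.4  0.3 -1.2] gap 30.6
DELTA [0.0868, 0.1218, 0.1699] [-0.09, -0.04, 0.01]
```

View pics/c3.png

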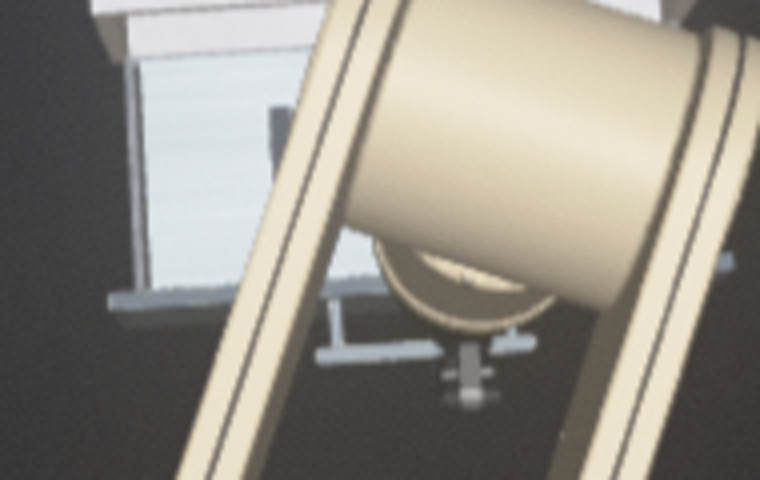

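View pics/w2.png

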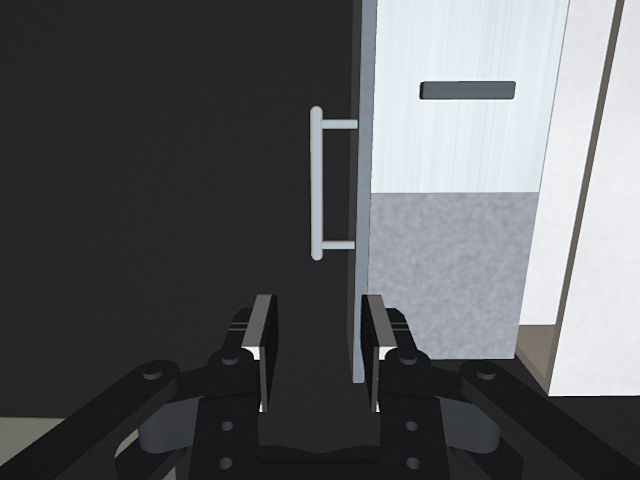

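View pics/s2.png

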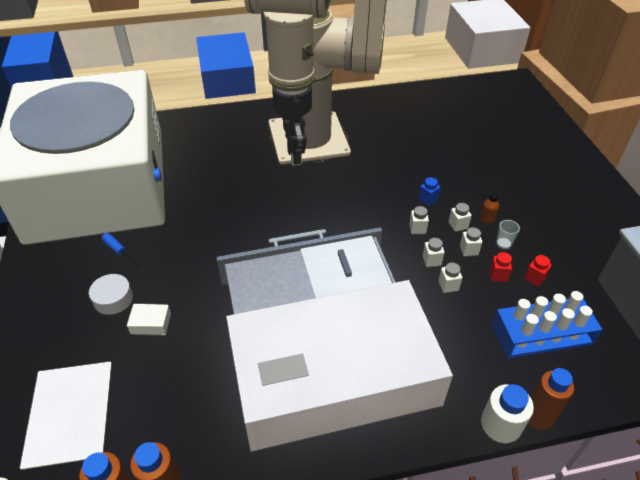

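Drawer is out. In the wrist view the cover's ridge spans (421,82)–(515,98), and the cover is fully shut (its edge at row 192).

```bash
python3 -c "
from h import *
crop('w2',380,60,560,210,4,'c4')
print(px('w2',421,89,103),px('w2',515,89,103), px('w2',316,107,80),px('w2',317,259,80))
plan(603,-30,150,1.9)"
```

```text
[563.6 -35.7 103. ] [638.6 -33.2 103. ] [480.7 -52.7  80. ] [ 486.  -191.9   80. ]
t 7.0 pos [ 481.5 -120.9  320. ] [-179.9   -0.    91.9] F [-0.4  0.3 -1.2] gap 30.6
DELTA [0.0867, 0.1247, 0.1699] [-0.1, 0.04, 90.01]
```

View pics/c4.png

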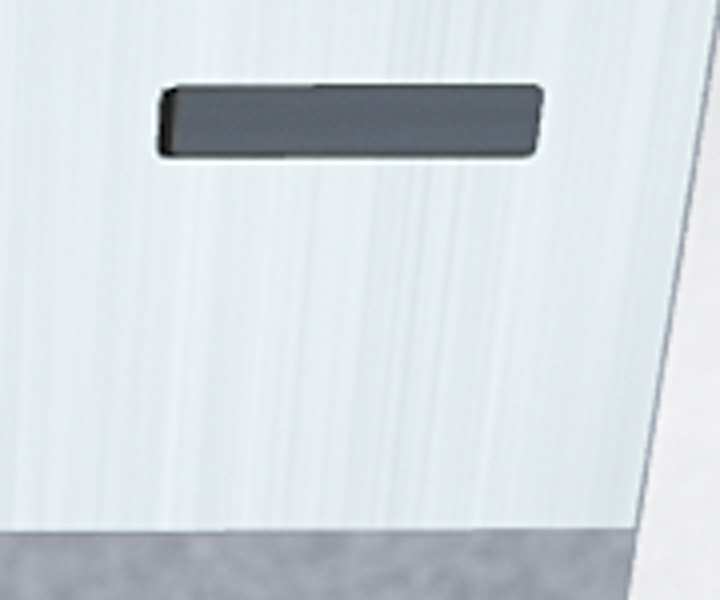

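Request:
move_arm(
  rows=[
    [[0.082,0.124,0.17,0,0,-90],[0.082,0.124,0.17,0,0,-90],[0.082,0.124,0.17,0,0,-90],[0.082,0.124,0.17,0,0,-90],[0.082,0.124,0.17,0,0,-90],[0.082,0.124,0.17,0,0,-90],[0.082,0.124,0.17,0,0,-90],[0.082,0.124,0.17,0,0,-90],[0.082,0.124,0.17,0,0,-90],[0.082,0.124,0.17,0,0,-90],[0.082,0.124,0.17,0,0,-90],[0.082,0.124,0.17,0,0,-90],[0.082,0.124,0.17,0,0,-90]],
  ],
)

```text
time: 8.35
tool_pos: [602.1, -34.8, 149.7]
tcp_rot: [180.0, -0.1, -178.2]
ft_force: [-0.4, 0.1, -0.1]
finger_gap: 30.9
```

```bash
python3 -c "
from h import *
snap('wrist','w3')
plan(602,-34.5,98,181.9)"
```

```text
t 8.4 pos [602.3 -34.8 150. ] [ 1.800e+02 -1.000e-01 -1.782e+02] F [0.2 0.7 0.2] gap 30.9
DELTA [0.0002, 0.0003, 0.052] [0.02, -0.11, -0.11]
```

View pics/w3.png

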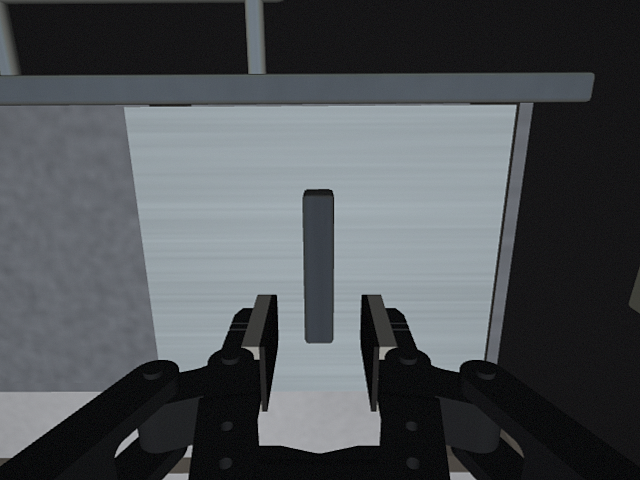

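The ridge (303–334, 190–343) sits centred between the fingers. Descend, grip, then slide toward −y (tool +y is world +y at this yaw, so ty negative).

```bash
python3 -c "
from h import *
R=Ro.from_euler('xyz',sensors.sense()['tcp_rot'],degrees=True).as_matrix();print(R.round(3));print(px('w3',319,192,103),px('w3',319,342,103))"
```

```text
[[-1.    -0.031 -0.002]
 [-0.031  1.     0.   ]
 [ 0.002  0.    -1.   ]]
[563.7 -35.9 103. ] [638.  -33.6 103. ]
```

Request:
move_arm(
  rows=[
    [[0,0,0.02,0,0,0],[0,0,0.035,0,0,0],[0,0,0.045,0,0,0],[0,0,0.052,0,0,0],[0,0,0.052,0,0,0]],
  ],
)

```text
time: 8.9
tool_pos: [602.2, -34.8, 97.7]
tcp_rot: [180.0, -0.1, -178.1]
ft_force: [0.1, 1.1, -0.5]
finger_gap: 30.6
```

Request:
move_arm(
  rows=[
    [[0,0,0,0,0,0],[0,0,0,0,0,0],[0,0,0,0,0,0],[0,0,0,0,0,0]],
  ],
  grip=0,
)

```text
time: 9.3
tool_pos: [603.6, -34.9, 100.0]
tcp_rot: [-180.0, 0.1, -178.1]
ft_force: [-0.9, 0.1, 0.8]
finger_gap: 12.7
```

Request:
move_arm(
  rows=[
    [[0,-0.01,0,0,0,0],[0,-0.03,0,0,0,0],[0,-0.05,0,0,0,0],[0,-0.07,0,0,0,0],[0,-0.09,0,0,0,0],[0,-0.11,0,0,0,0],[0,-0.13,0,0,0,0],[0,-0.145,0,0,0,0],[0,-0.155,0,0,0,0],[0,-0.16,0,0,0,0],[0,-0.163,0,0,0,0],[0,-0.166,0,0,0,0],[0,-0.168,0,0,0,0],[0,-0.168,0,0,0,0]],
  ],
)

```text
time: 10.7
tool_pos: [609.3, -197.6, 99.9]
tcp_rot: [179.6, 0.0, -177.9]
ft_force: [1.0, 22.2, 10.8]
finger_gap: 12.6
```

Request:
move_arm(
  rows=[
    [[0,-0.002,0,0,0,0],[0,-0.004,0,0,0,0],[0,-0.006,0,0,0,0],[0,-0.006,0,0,0,0]],
  ],
)

```text
time: 11.1
tool_pos: [609.3, -198.0, 99.8]
tcp_rot: [179.1, -0.1, -177.8]
ft_force: [-2.9, 44.9, 19.5]
finger_gap: 12.7
```

Request:
move_arm(
  rows=[
    [[0,0.01,0,0,0,0],[0,0.01,0,0,0,0],[0,0.01,0,0,0,0]],
  ],
)

```text
time: 11.4
tool_pos: [609.3, -197.4, 99.9]
tcp_rot: [179.9, 0.1, -178.0]
ft_force: [3.1, 9.8, 6.8]
finger_gap: 12.6
```

Request:
move_arm(
  rows=[
    [[0,0.001,0,0,0,0],[0,0.001,0,0,0,0],[0,0.001,0,0,0,0]],
  ],
  grip=0.36,
)

```text
time: 11.7
tool_pos: [607.7, -198.4, 98.5]
tcp_rot: [-180.0, -0.1, -178.1]
ft_force: [0.5, 0.1, -0.4]
finger_gap: 30.8
```

Request:
move_arm(
  rows=[
    [[0,0,-0.02,0,0,0],[0,0,-0.05,0,0,0],[0,0,-0.09,0,0,0],[0,0,-0.14,0,0,0],[0,0.03,-0.18,0,0,0],[0,0.07,-0.22,0,0,0],[0,0.12,-0.24,0,0,0],[0,0.16,-0.25,0,0,0],[0,0.18,-0.25,0,0,0],[0,0.18,-0.25,0,0,0]],
  ],
  grip=0.7,
)

```text
time: 12.7
tool_pos: [602.6, -15.3, 350.1]
tcp_rot: [180.0, 0.1, -177.9]
ft_force: [-0.3, -0.6, 1.0]
finger_gap: 59.2
```

```bash
python3 -c "
from h import *
snap('wrist','w4');snap('top','t4');snap('scene','s4')
crop('t4',100,190,240,345,5,'c5')
plan(600,-30,150,181.9)"
```

```text
t 12.8 pos [602.3 -18.9 348.6] [-1.800e+02 -1.000e-01 -1.781e+02] F [ 0.4 -0.1 -0.2] gap 59.9
DELTA [0.0024, -0.0109, 0.1986] [-0.03, -0.07, -0.02]
```

View pics/w4.png

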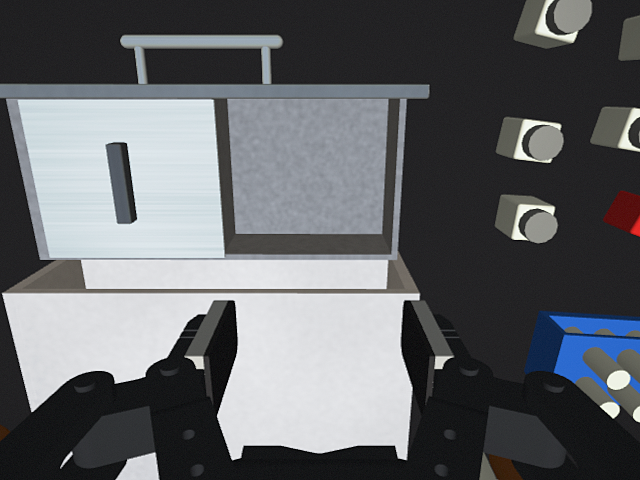

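View pics/c5.png

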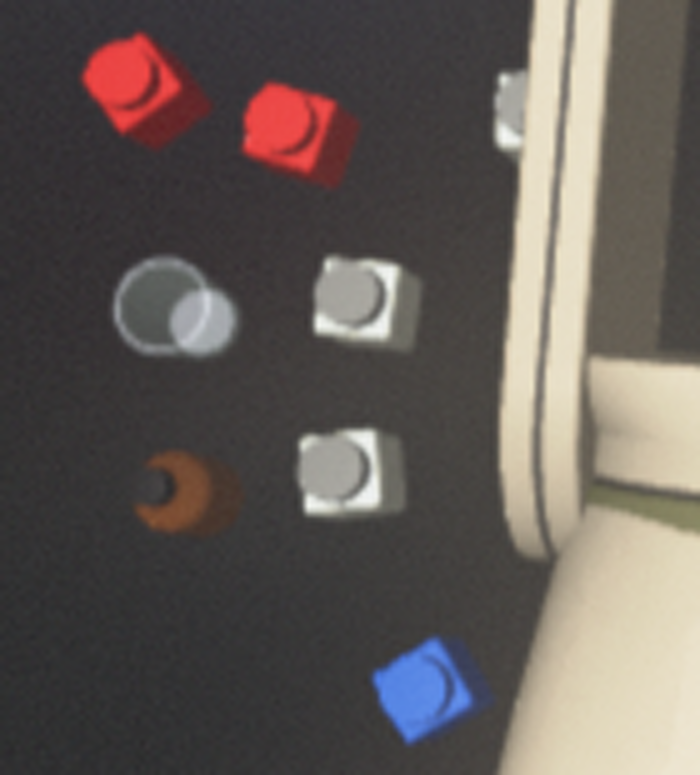

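View pics/s4.png

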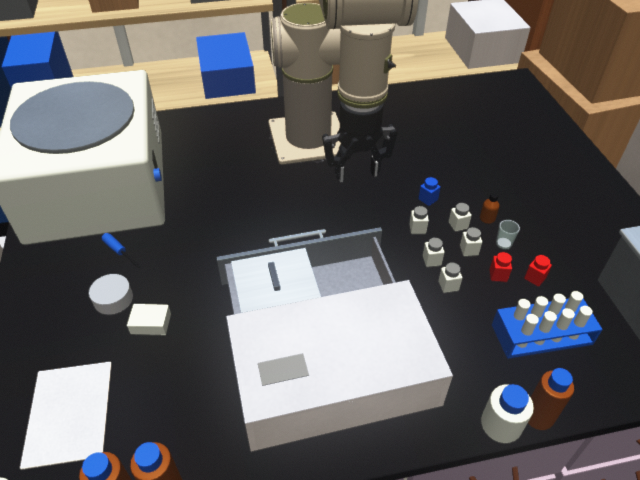

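The cover is fully over the deck and the compartment (floor corners about (236,234) and (383,234)) is open. Bottles are unchanged. I'll check the bay position and move to a look above B2/B5.

```bash
python3 -c "
from h import *
for p in [(236,234),(383,234),(231,99),(389,99)]: print(px('w4',*p,12))
print(px('w4',217,99,83),px('w4',398,259,83),px('w4',225,257,83),px('w4',405,99,83))
for n,(u,v) in enumerate([(541,142),(537,226),(570,14)]): print(px('w4',u,v,66))
plan(540,170,240,85)"
```

```text
[ 681. -109.   12.]
[674.7  62.   12. ]
[ 531.  -110.9   12. ]
[524.9  56.   12. ]
[ 530.6 -109.6   83. ] [678.1  67.3  83. ] [ 682.4 -107.    83. ] [524.3  59.2  83. ]
[558.9 197.5  66. ]
[643.2 210.   66. ]
[447.4 201.4  66. ]
t 12.8 pos [602.3 -18.9 348.6] [-1.800e+02 -1.000e-01 -1.781e+02] F [ 0.4 -0.1 -0.2] gap 59.9
DELTA [0.0559, 0.1909, 0.1085] [-0.09, -0.03, 96.88]
```

```bash
python3 -c "
from h import *
plan(641,212,180,86)"
```

```text
t 12.8 pos [602.3 -18.9 348.6] [-1.800e+02 -1.000e-01 -1.781e+02] F [ 0.4 -0.1 -0.2] gap 59.9
DELTA [-0.0465, 0.2296, 0.1684] [-0.09, -0.03, 95.88]
```

Request:
move_arm(
  rows=[
    [[-0.046,0.23,0.168,0,0,96],[-0.046,0.23,0.168,0,0,96],[-0.046,0.23,0.168,0,0,96],[-0.046,0.23,0.168,0,0,96],[-0.046,0.23,0.168,0,0,96],[-0.046,0.23,0.168,0,0,96],[-0.046,0.23,0.168,0,0,96],[-0.046,0.23,0.168,0,0,96],[-0.046,0.23,0.168,0,0,96],[-0.046,0.23,0.168,0,0,96],[-0.046,0.23,0.168,0,0,96],[-0.046,0.23,0.168,0,0,96],[-0.046,0.23,0.168,0,0,96],[-0.046,0.23,0.168,0,0,96],[-0.046,0.23,0.168,0,0,96]],
  ],
)

```text
time: 14.35
tool_pos: [640.9, 213.1, 181.2]
tcp_rot: [-180.0, 0.0, 86.0]
ft_force: [-0.0, -0.0, -0.1]
finger_gap: 60.0
```

```bash
python3 -c "
from h import *
snap('wrist','w5');plan(641,212,30,86)"
```

```text
t 14.4 pos [640.9 213.3 181.2] [-180.    0.   86.] F [0.4 0.8 0.7] gap 60.0
DELTA [-0.0013, 0.0002, 0.1512] [-0.0, 0.01, 0.0]
```

View pics/w5.png

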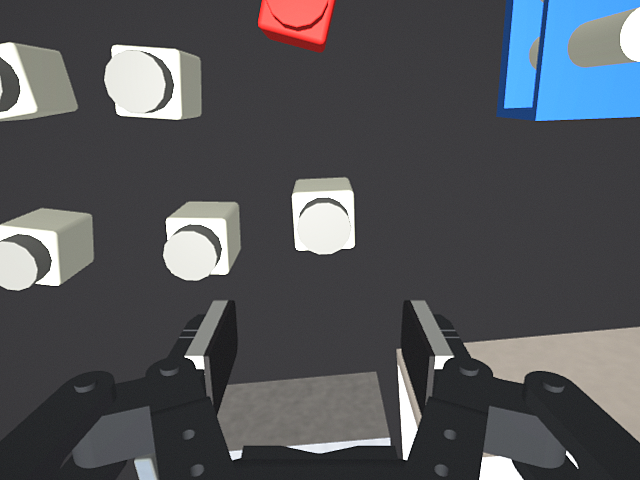

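The bottle at (324,226) is white with a grey cap and lies nearly square to the jaws. It is a target, not the red one at (297,15).

```bash
python3 -c "
from h import *
for p in [(324,226),(192,252),(136,82),(16,263)]: print(px('w5',*p,66))
a,b=px('w5',295,248,50),px('w5',354,247,50);print(a,b,(a+b)/2)
a,b=px('w5',296,183,0),px('w5',350,180,0);print(a,b)
"
```

```text
[644.5 215.4  66. ]
[561.3 204.2  66. ]
[546.3 305.5  66. ]
[449.7 204.6  66. ]
[624.3 196.7  50. ] [663.3 194.7  50. ] [643.8 195.7  50. ]
[625.3 230.6   0. ] [665.8 230.    0. ]
```

Request:
move_arm(
  rows=[
    [[0.002,0.003,0.04,0,0,0],[0.002,0.003,0.08,0,0,0],[0.002,0.003,0.115,0,0,0],[0.002,0.003,0.135,0,0,0],[0.002,0.003,0.145,0,0,0],[0.002,0.003,0.15,0,0,0],[0.002,0.003,0.15,0,0,0]],
  ],
)

```text
time: 15.1
tool_pos: [644.4, 215.4, 31.8]
tcp_rot: [180.0, -0.0, 85.9]
ft_force: [-0.4, -1.2, -0.0]
finger_gap: 60.1
```

Request:
move_arm(
  rows=[
    [[0,0,0,0,0,0],[0,0,0,0,0,0],[0,0,0,0,0,0],[0,0,0,0,0,0]],
  ],
  grip=0.2,
  newtons=40,
)

```text
time: 15.5
tool_pos: [645.5, 215.7, 33.5]
tcp_rot: [179.8, -0.1, 85.9]
ft_force: [-1.1, -0.2, 6.6]
finger_gap: 39.1
```

Request:
move_arm(
  rows=[
    [[0,0,-0.01,0,0,0],[0,0,-0.04,0,0,0],[0,0,-0.08,0,0,0],[0,0,-0.115,0,0,0],[0,0,-0.13,0,0,0],[0,0,-0.13,0,0,0]],
  ],
)

```text
time: 16.1
tool_pos: [645.8, 215.8, 165.2]
tcp_rot: [179.7, -0.1, 85.9]
ft_force: [0.0, -0.8, -0.3]
finger_gap: 39.2
```

```bash
cat >> h.py <<'E'
C=np.array([602.5,-27.]);a=np.radians(1.9);U=np.array([[np.cos(a),-np.sin(a)],[np.sin(a),np.cos(a)]])
def slot(i,j): return C+U@np.array([i,j])
E
python3 -c "
from h import *
print(sensors.sense()['finger_gap']);snap('wrist','w6')
for i in (34,-34):
  for j in (-55,0,55): print(i,j,slot(i,j).round(1))
plan(*slot(34,-55),160,91.9)"
```

```text
39.227607229052836
34 -55 [638.3 -80.8]
34 0 [636.5 -25.9]
34 55 [634.7  29.1]
-34 -55 [570.3 -83.1]
-34 0 [568.5 -28.1]
-34 55 [566.7  26.8]
t 16.1 pos [644.5 215.4 162.1] [179.9  -0.   85.9] F [-0.5 -0.8 -1.1] gap 39.4
DELTA [-0.2959, 0.0149, 0.002] [0.11, -0.03, -5.98]
```

View pics/w6.png

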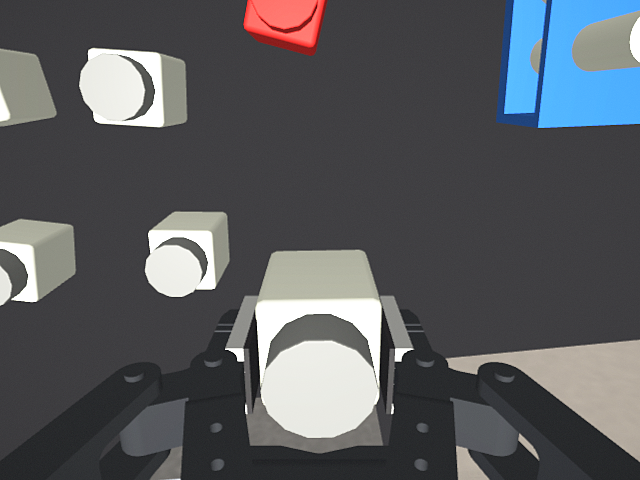

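Request:
move_arm(
  rows=[
    [[-0.05,0.003,0,0,0,-2],[-0.1,0.005,0,0,0,-4],[-0.15,0.007,0,0,0,-6],[-0.2,0.01,0,0,0,-6],[-0.25,0.013,0,0,0,-6],[-0.28,0.015,0,0,0,-6],[-0.296,0.015,0,0,0,-6],[-0.296,0.015,0,0,0,-6],[-0.296,0.015,0,0,0,-6]],
  ],
)

```text
time: 17.05
tool_pos: [637.2, -79.9, 159.7]
tcp_rot: [-179.9, -0.1, 91.9]
ft_force: [-0.3, -0.1, -0.9]
finger_gap: 39.3
```

```bash
python3 -c "
from h import *
snap('wrist','w7');plan(*slot(34,-55),44,91.9)"
```

```text
t 17.1 pos [637.5 -79.3 160.1] [-1.799e+02 -1.000e-01  9.200e+01] F [-0.2  0.4  0.1] gap 39.3
DELTA [-0.0017, 0.001, 0.1161] [-0.09, -0.06, 0.08]
```

View pics/w7.png

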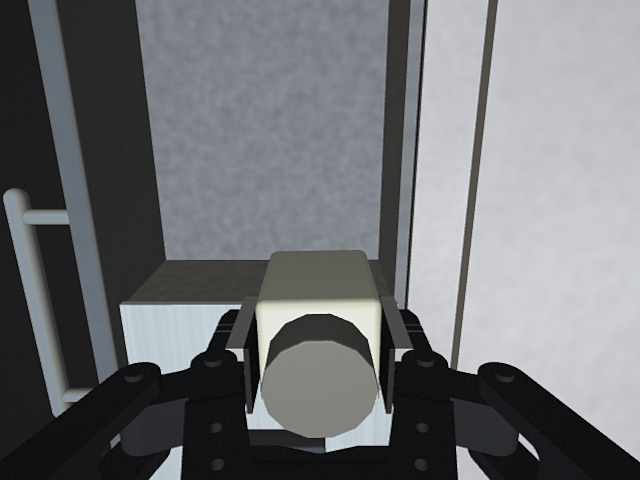

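Request:
move_arm(
  rows=[
    [[-0.002,0.001,0.03,0,0,0],[-0.002,0.001,0.06,0,0,0],[-0.002,0.001,0.085,0,0,0],[-0.002,0.001,0.1,0,0,0],[-0.002,0.001,0.108,0,0,0],[-0.002,0.001,0.112,0,0,0],[-0.002,0.001,0.112,0,0,0]],
  ],
)

```text
time: 17.8
tool_pos: [639.4, -82.7, 49.8]
tcp_rot: [180.0, 0.0, 91.9]
ft_force: [1.0, 0.7, -0.3]
finger_gap: 39.2
```

Request:
move_arm(
  rows=[
    [[0,0,0.001,0,0,0],[0,0,0.002,0,0,0],[0,0,0.003,0,0,0],[0,0,0.003,0,0,0]],
  ],
)

```text
time: 18.2
tool_pos: [639.1, -83.1, 46.5]
tcp_rot: [180.0, 0.0, 91.9]
ft_force: [-0.6, -0.1, -1.0]
finger_gap: 38.9
```

Request:
move_arm(
  rows=[
    [[0,0,0.001,0,0,0],[0,0,0.001,0,0,0]],
  ],
)

```text
time: 18.4
tool_pos: [639.3, -83.1, 45.8]
tcp_rot: [180.0, 0.0, 91.9]
ft_force: [-0.4, 0.2, 2.3]
finger_gap: 39.0
```

Request:
move_arm(
  rows=[
    [[0,0,0,0,0,0],[0,0,0,0,0,0],[0,0,0,0,0,0]],
  ],
  grip=0.54,
)

```text
time: 18.7
tool_pos: [638.9, -83.0, 45.3]
tcp_rot: [-180.0, 0.0, 91.9]
ft_force: [-1.5, 0.1, 1.6]
finger_gap: 46.0
```

Request:
move_arm(
  rows=[
    [[0,0,-0.02,0,0,0],[0,0,-0.05,0,0,0],[0,0,-0.09,0,0,0],[0,0,-0.14,0,0,0],[0.04,0,-0.16,0,0,0],[0.08,0,-0.17,0,0,0],[0.1,0,-0.17,0,0,0],[0.1,0,-0.17,0,0,0]],
  ],
)

```text
time: 19.5
tool_pos: [635.8, 20.1, 216.1]
tcp_rot: [179.9, -0.1, 92.1]
ft_force: [0.9, -0.2, -0.4]
finger_gap: 46.5
```

```bash
python3 -c "
from h import *
snap('wrist','w8');plan(561,204,180,86)"
```

```text
t 19.6 pos [635.6  18.4 215.4] [180.   -0.   92.1] F [-0.6  0.2  0.7] gap 46.4
DELTA [0.1882, -0.0679, 0.0354] [0.03, -0.0, 6.06]
```

View pics/w8.png

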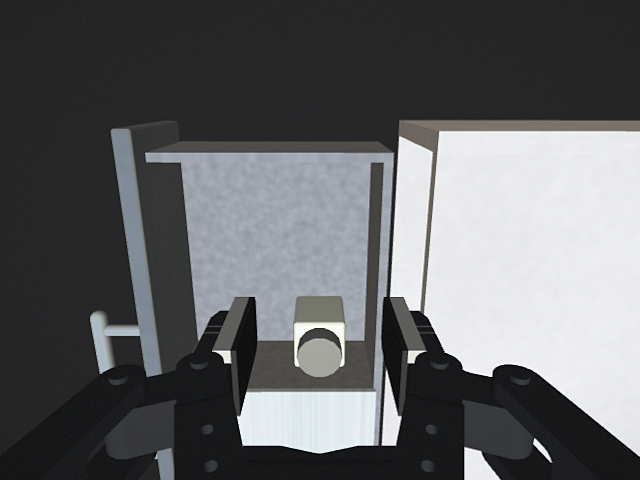

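Bottle 1 stands upright in the compartment at (320,345), near the −y end. Next is B2, looking from above first.

Request:
move_arm(
  rows=[
    [[0.04,-0.015,0.01,0,0,3],[0.09,-0.03,0.02,0,0,6],[0.14,-0.05,0.03,0,0,6],[0.18,-0.068,0.035,0,0,6],[0.188,-0.068,0.035,0,0,6],[0.188,-0.068,0.035,0,0,6],[0.188,-0.068,0.035,0,0,6]],
  ],
  grip=0.7,
)

```text
time: 20.25
tool_pos: [562.1, 201.2, 180.3]
tcp_rot: [180.0, 0.0, 85.9]
ft_force: [0.1, -0.0, -0.9]
finger_gap: 59.6
```

```bash
python3 -c "
from h import *
snap('wrist','w9');plan(561,204,31,86)"
```

```text
t 20.3 pos [562.3 200.8 180.5] [180.    0.   85.8] F [-0.5 -0.2  0.4] gap 59.7
DELTA [0.0031, -0.0016, 0.1495] [0.03, 0.03, -0.17]
```

View pics/w9.png

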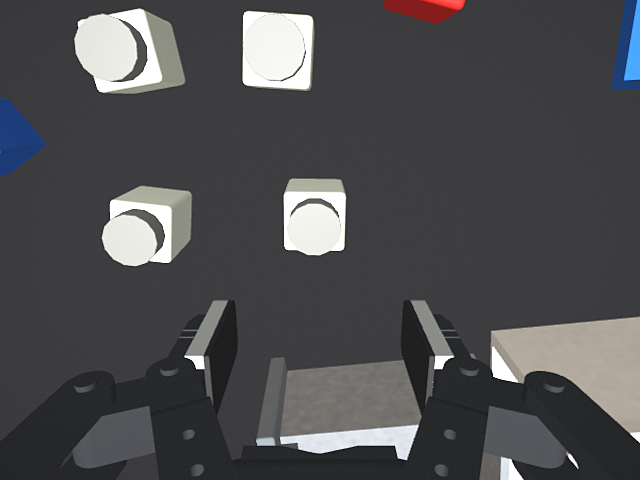

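White grey-capped B2 is at (314,226), square to the jaws. B5 is at (133,237), B3 at (274,47) and B4 at (110,47).

```bash
python3 -c "
from h import *
for p in [(314,226),(133,237),(274,47),(110,47)]: print(px('w9',*p,66))
a,b=px('w9',286,249,50),px('w9',344,249,50);print(a,b,(a+b)/2)
plan(558,203,31,86)
"
```

```text
[559.7 204.   66. ]
[448.3 205.   66. ]
[545.8 305.9  66. ]
[457.8 312.2  66. ]
[539.6 184.8  50. ] [577.8 182.   50. ] [558.7 183.4  50. ]
t 20.3 pos [562.3 200.8 180.5] [180.    0.   85.8] F [-0.5 -0.2  0.4] gap 59.7
DELTA [0.0019, -0.0045, 0.1495] [0.03, 0.03, -0.17]
```

Request:
move_arm(
  rows=[
    [[0.003,-0.003,0.04,0,0,0],[0.003,-0.003,0.08,0,0,0],[0.003,-0.003,0.115,0,0,0],[0.003,-0.003,0.135,0,0,0],[0.003,-0.003,0.145,0,0,0],[0.003,-0.003,0.149,0,0,0],[0.003,-0.003,0.149,0,0,0]],
  ],
)

```text
time: 21.0
tool_pos: [559.4, 205.1, 31.9]
tcp_rot: [180.0, -0.0, 85.9]
ft_force: [0.5, -0.5, -1.2]
finger_gap: 59.6
```

Request:
move_arm(
  rows=[
    [[0,0,0,0,0,0],[0,0,0,0,0,0],[0,0,0,0,0,0],[0,0,0,0,0,0]],
  ],
  grip=0.2,
)

```text
time: 21.4
tool_pos: [560.1, 206.2, 33.3]
tcp_rot: [179.8, -0.1, 85.9]
ft_force: [0.5, -0.2, 6.0]
finger_gap: 39.4
```

Request:
move_arm(
  rows=[
    [[0,0,-0.01,0,0,0],[0,0,-0.04,0,0,0],[0,0,-0.08,0,0,0],[0,0,-0.115,0,0,0],[0,0,-0.13,0,0,0],[0,0,-0.13,0,0,0]],
  ],
)

```text
time: 22.0
tool_pos: [560.3, 206.4, 164.7]
tcp_rot: [179.7, -0.1, 85.9]
ft_force: [-0.6, -0.1, -1.4]
finger_gap: 39.3
```

```bash
python3 -c "
from h import *
plan(*slot(-34,-55),160,91.9)"
```

```text
t 22.0 pos [560.3 206.4 164.7] [ 1.797e+02 -1.000e-01  8.590e+01] F [-0.6 -0.1 -1.4] gap 39.3
DELTA [-0.2881, 0.0306, 0.0043] [0.31, -0.09, -5.97]
```

Request:
move_arm(
  rows=[
    [[-0.05,0.005,0,0,0,-2],[-0.1,0.01,0,0,0,-4],[-0.15,0.015,0,0,0,-6],[-0.2,0.02,0,0,0,-6],[-0.25,0.027,0,0,0,-6],[-0.28,0.031,0,0,0,-6],[-0.288,0.031,0,0,0,-6],[-0.288,0.031,0,0,0,-6],[-0.288,0.031,0,0,0,-6]],
  ],
)

```text
time: 22.9
tool_pos: [568.2, -82.6, 159.7]
tcp_rot: [-179.9, -0.1, 91.9]
ft_force: [-0.7, 0.3, -1.0]
finger_gap: 39.3
```

```bash
python3 -c "
from h import *
snap('wrist','w10');plan(*slot(-34,-55),49,91.9)"
```

```text
t 22.9 pos [568.4 -82.2 160.1] [-1.799e+02 -1.000e-01  9.200e+01] F [-0.3 -0.6 -0.6] gap 39.3
DELTA [-0.0011, 0.0021, 0.1111] [-0.1, -0.06, 0.08]
```

View pics/w10.png

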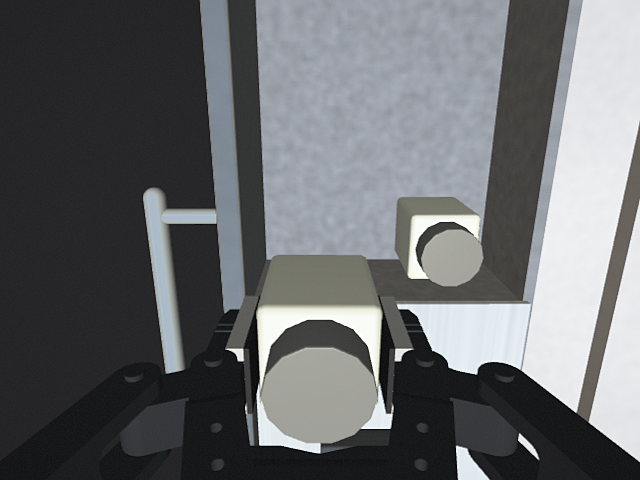

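```bash
python3 -c "
from h import *
p=px('w10',451,253,78);print(p,U.T@(p[:2]-C), U.T@(px('w10',245,260,83)[:2]-C),U.T@(px('w10',529,301,83)[:2]-C),U.T@(px('w10',262,259,12)[:2]-C))"
```

```text
[639.8 -82.7  78. ] [ 35.43274962 -56.90606518] [-75.30205982 -59.13585873] [ 79.08935132 -83.06789095] [-76.49045366 -85.91117796]
```

Request:
move_arm(
  rows=[
    [[-0.001,0.002,0.03,0,0,0],[-0.001,0.002,0.06,0,0,0],[-0.001,0.002,0.085,0,0,0],[-0.001,0.002,0.1,0,0,0],[-0.001,0.002,0.108,0,0,0],[-0.001,0.002,0.111,0,0,0],[-0.001,0.002,0.113,0,0,0],[-0.001,0.002,0.115,0,0,0],[-0.001,0.002,0.115,0,0,0]],
  ],
)

```text
time: 23.85
tool_pos: [584.7, -82.4, 63.3]
tcp_rot: [178.4, 0.1, 92.1]
ft_force: [-1.8, 20.7, 80.2]
finger_gap: 39.1
```

Request:
move_arm(
  rows=[
    [[0,0,0,0,0,0],[0,0,0,0,0,0],[0,0,0,0,0,0]],
  ],
  grip=0.54,
)

```text
time: 24.15
tool_pos: [584.4, -82.4, 62.6]
tcp_rot: [178.4, 0.1, 92.0]
ft_force: [1.1, 20.3, 74.7]
finger_gap: 46.2
```

Request:
move_arm(
  rows=[
    [[0,0,-0.02,0,0,0],[0,0,-0.05,0,0,0],[0,0,-0.09,0,0,0],[0,0,-0.14,0,0,0],[0.04,0,-0.16,0,0,0],[0.08,0,-0.17,0,0,0],[0.1,0,-0.17,0,0,0],[0.1,0,-0.17,0,0,0]],
  ],
)

```text
time: 24.95
tool_pos: [567.9, 19.2, 217.6]
tcp_rot: [179.9, -0.0, 92.2]
ft_force: [-0.8, -0.1, 0.1]
finger_gap: 46.4
```

```bash
python3 -c "
from h import *
snap('wrist','w11');plan(448,205,180,81)"
```

```text
t 25.0 pos [567.7  17.5 216.9] [179.9   0.   92.1] F [-0.7 -0.1  0.5] gap 46.2
DELTA [0.1918, -0.1126, 0.0368] [0.05, -0.0, 11.15]
```

View pics/w11.png

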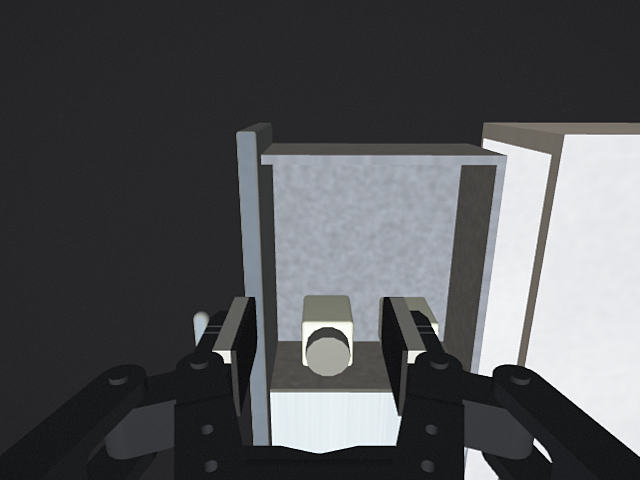

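Placing B2 met 80 N on the way down: at this gap the jaw linkage is wider than I assumed and caught the drawer front's top edge. B2 was released about 18 mm above the floor and now stands upright at (327,350). From here the back slots take jaws along x and the front one jaws along y. I'll check the drawer and B2.

```bash
python3 -c "
from h import *
p=px('w11',327,356,78);print(p,U.T@(p[:2]-C))
# wall
print(U.T@(px('w11',272,343,12)[:2]-C),U.T@(px('w11',262,158,83)[:2]-C))
snap('scene','s11');snap('top','t11');crop('s11',200,210,480,310,2.8,'c11');crop('t11',200,180,400,310,3.8,'c12')"
```

```text
[578.7 -86.   78. ] [-25.74307066 -58.17846949]
[-74.17797661 -88.58932095] [-68.302879    88.51325732]
```

View pics/c11.png

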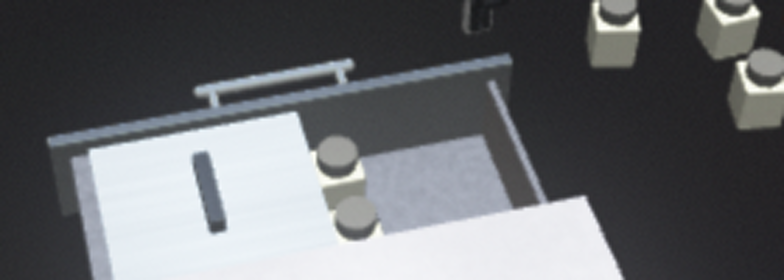

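View pics/c12.png

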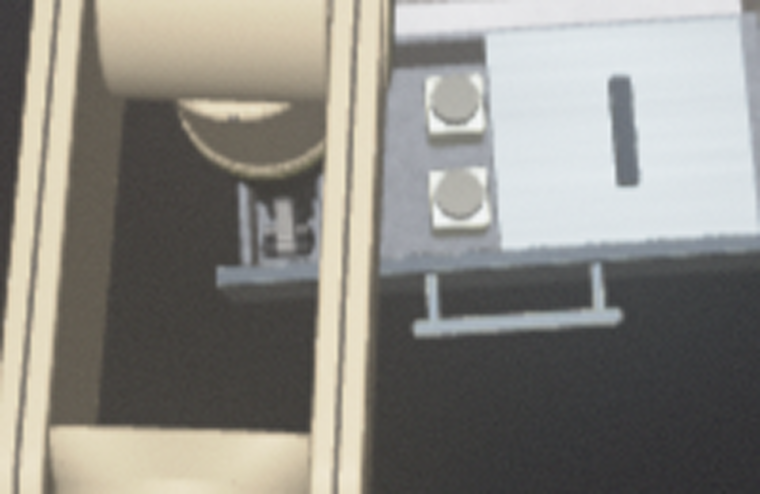

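Request:
move_arm(
  rows=[
    [[0.05,-0.03,0,0,0,5],[0.1,-0.06,0.01,0,0,11],[0.15,-0.09,0.02,0,0,11],[0.185,-0.11,0.03,0,0,11],[0.192,-0.113,0.037,0,0,11],[0.192,-0.113,0.037,0,0,11],[0.192,-0.113,0.037,0,0,11]],
  ],
  grip=0.7,
)

```text
time: 25.8
tool_pos: [448.3, 202.9, 179.0]
tcp_rot: [-180.0, 0.0, 81.0]
ft_force: [0.9, 0.1, 0.8]
finger_gap: 59.4
```

```bash
python3 -c "
from h import *
snap('wrist','w12');plan(448,205,31,81)"
```

```text
t 25.9 pos [448.9 202.5 179.5] [180.    0.   80.9] F [-0.8 -0.5 -0.6] gap 59.7
DELTA [0.0024, -0.0014, 0.1485] [0.03, 0.03, -0.11]
```

View pics/w12.png

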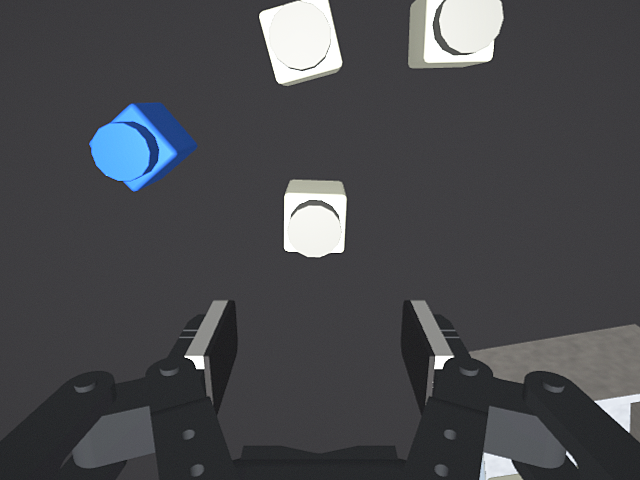

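White bottle at (314,229) is square to the jaws. The blue look-alike at (125,152) is left alone.

```bash
python3 -c "
from h import *
for p in [(314,229),(300,36),(468,21)]: print(px('w12',*p,66))
a,b=px('w12',275,85,50),px('w12',342,65,50);print(a,b,np.degrees(np.arctan2(*(b-a)[[1,0]])))
p=px('w12',314,229,66);plan(p[0],p[1],31,81)"
```

```text
[445.8 204.5  66. ]
[455.7 311.6  66. ]
[544.3 304.8  66. ]
[436.5 290.1  50. ] [476.7 294.8  50. ] 6.668485934802734
t 25.9 pos [448.9 202.5 179.5] [180.    0.   80.9] F [-0.8 -0.5 -0.6] gap 59.7
DELTA [0.0015, -0.0035, 0.1485] [0.03, 0.03, -0.11]
```

Request:
move_arm(
  rows=[
    [[0.002,-0.003,0.04,0,0,0],[0.002,-0.003,0.08,0,0,0],[0.002,-0.003,0.115,0,0,0],[0.002,-0.003,0.135,0,0,0],[0.002,-0.003,0.145,0,0,0],[0.002,-0.003,0.149,0,0,0],[0.002,-0.003,0.149,0,0,0]],
  ],
)

```text
time: 26.55
tool_pos: [446.6, 205.5, 30.9]
tcp_rot: [180.0, -0.0, 80.9]
ft_force: [-0.1, 0.5, 0.4]
finger_gap: 59.5
```

Request:
move_arm(
  rows=[
    [[0,0,0,0,0,0],[0,0,0,0,0,0],[0,0,0,0,0,0],[0,0,0,0,0,0]],
  ],
  grip=0.2,
)

```text
time: 26.95
tool_pos: [447.2, 206.3, 32.1]
tcp_rot: [179.8, -0.1, 80.9]
ft_force: [0.6, -2.0, 6.3]
finger_gap: 39.5
```

Request:
move_arm(
  rows=[
    [[0,0,-0.01,0,0,0],[0,0,-0.04,0,0,0],[0,0,-0.08,0,0,0],[0,0,-0.115,0,0,0],[0,0,-0.13,0,0,0],[0,0,-0.13,0,0,0]],
  ],
)

```text
time: 27.55
tool_pos: [447.3, 206.5, 163.4]
tcp_rot: [179.7, -0.1, 80.9]
ft_force: [0.6, -0.2, -0.4]
finger_gap: 39.5
```

```bash
python3 -c "
from h import *
print(slot(35,-2));plan(*slot(35,-2),160,91.9)"
```

```text
[637.54706791 -27.83846919]
t 27.6 pos [447.3 206.5 163.4] [ 1.797e+02 -1.000e-01  8.090e+01] F [ 0.6 -0.2 -0.4] gap 39.5
DELTA [-0.2015, 0.2248, 0.004] [0.29, -0.12, -10.97]
```

Request:
move_arm(
  rows=[
    [[-0.03,0.035,0,0,0,-2],[-0.06,0.07,0,0,0,-4],[-0.09,0.105,0,0,0,-6],[-0.12,0.14,0,0,0,-8],[-0.15,0.17,0,0,0,-11],[-0.18,0.2,0,0,0,-11],[-0.195,0.218,0,0,0,-11],[-0.202,0.225,0,0,0,-11],[-0.202,0.225,0,0,0,-11],[-0.202,0.225,0,0,0,-11]],
  ],
)

```text
time: 28.55
tool_pos: [634.8, -28.1, 158.9]
tcp_rot: [-179.9, -0.0, 91.9]
ft_force: [-0.3, -0.0, -0.6]
finger_gap: 39.7
```

```bash
python3 -c "
from h import *
snap('wrist','w13');plan(*slot(35,-2),49,91.9)"
```

```text
t 28.6 pos [634.9 -27.8 159.3] [-179.9   -0.    92. ] F [-0.3 -0.8 -0.9] gap 39.7
DELTA [-0.0002, 0.0029, 0.1103] [-0.1, -0.04, 0.08]
```

View pics/w13.png

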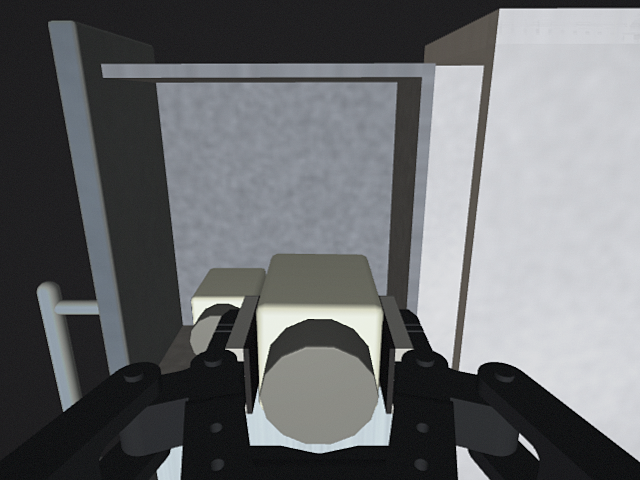

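Request:
move_arm(
  rows=[
    [[0,0.003,0.03,0,0,0],[0,0.003,0.06,0,0,0],[0,0.003,0.08,0,0,0],[0,0.003,0.09,0,0,0],[0,0.003,0.09,0,0,0]],
  ],
)

```text
time: 29.1
tool_pos: [637.3, -27.8, 68.7]
tcp_rot: [-179.8, -0.0, 92.0]
ft_force: [-0.4, -0.2, -1.6]
finger_gap: 39.7
```

Request:
move_arm(
  rows=[
    [[0,0,0.008,0,0,0],[0,0,0.016,0,0,0],[0,0,0.02,0,0,0],[0,0,0.023,0,0,0],[0,0,0.023,0,0,0]],
  ],
)

```text
time: 29.6
tool_pos: [638.7, -29.1, 46.9]
tcp_rot: [-180.0, -0.0, 91.9]
ft_force: [-0.9, 0.3, -1.1]
finger_gap: 39.3
```

Request:
move_arm(
  rows=[
    [[0,0,0.001,0,0,0],[0,0,0.002,0,0,0],[0,0,0.002,0,0,0]],
  ],
)

```text
time: 29.9
tool_pos: [639.0, -29.0, 45.4]
tcp_rot: [180.0, 0.0, 91.9]
ft_force: [0.3, -0.3, -1.3]
finger_gap: 39.4
```

Request:
move_arm(
  rows=[
    [[0,0,0,0,0,0],[0,0,0,0,0,0],[0,0,0,0,0,0]],
  ],
  grip=0.54,
)

```text
time: 30.2
tool_pos: [639.1, -29.0, 45.5]
tcp_rot: [180.0, 0.0, 91.9]
ft_force: [-0.5, -1.1, 0.0]
finger_gap: 46.3
```

Request:
move_arm(
  rows=[
    [[0,0,-0.02,0,0,0],[0,0,-0.05,0,0,0],[0,0,-0.09,0,0,0],[0,0,-0.14,0,0,0],[0.04,0,-0.16,0,0,0],[0.08,0,-0.17,0,0,0],[0.1,0,-0.17,0,0,0],[0.1,0,-0.17,0,0,0]],
  ],
)

```text
time: 31.0
tool_pos: [635.7, 74.0, 216.3]
tcp_rot: [179.9, -0.1, 92.1]
ft_force: [0.0, -1.4, -1.3]
finger_gap: 46.1
```

```bash
python3 -c "
from h import *
snap('wrist','w14');plan(546,305,180,82)"
```

```text
t 31.1 pos [635.5  72.3 215.6] [180.    0.   92.1] F [ 0.6 -0.3  0.1] gap 46.1
DELTA [0.2358, -0.0811, 0.0355] [0.03, 0.0, 10.06]
```

View pics/w14.png

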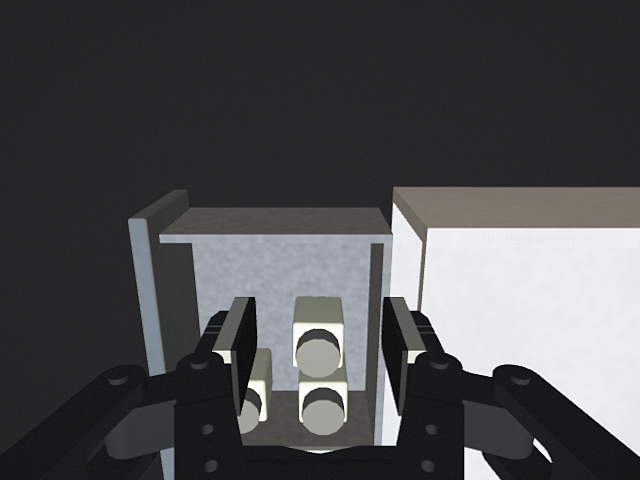

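Three bottles stand upright in the bay at (318,340), (323,405) and (255,400). Next is B3.

Request:
move_arm(
  rows=[
    [[0.05,-0.02,0.01,0,0,4],[0.1,-0.04,0.02,0,0,8],[0.15,-0.06,0.03,0,0,10],[0.2,-0.075,0.035,0,0,10],[0.23,-0.081,0.035,0,0,10],[0.236,-0.081,0.035,0,0,10],[0.236,-0.081,0.035,0,0,10],[0.236,-0.081,0.035,0,0,10]],
  ],
  grip=0.7,
)

```text
time: 31.85
tool_pos: [547.4, 302.5, 180.1]
tcp_rot: [180.0, 0.1, 81.9]
ft_force: [0.4, -1.3, -0.1]
finger_gap: 59.8
```

```bash
python3 -c "
from h import *
snap('wrist','w15');plan(546,305,31,81)"
```

```text
t 31.9 pos [547.6 302.2 180.2] [180.    0.   81.8] F [-0.3 -0.6 -0.3] gap 60.0
DELTA [0.0027, -0.002, 0.1492] [0.01, 0.04, 0.81]
```

View pics/w15.png

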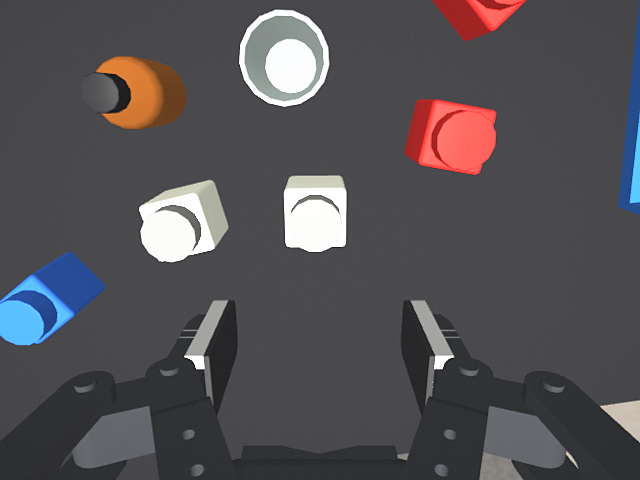

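White grey-capped B3 is at (315,222), with the red one at (452,135) well aside.

```bash
python3 -c "
from h import *
for p in [(315,222),(170,233),(462,137)]: print(px('w15',*p,66))
p=px('w15',315,222,66);plan(p[0],p[1],31,82)"
```

```text
[546.2 308.   66. ]
[457.3 313.7  66. ]
[636.7 346.2  66. ]
t 31.9 pos [547.6 302.2 180.2] [180.    0.   81.8] F [-0.3 -0.6 -0.3] gap 60.0
DELTA [0.0057, -0.0022, 0.1492] [0.01, 0.04, -0.19]
```

Request:
move_arm(
  rows=[
    [[0.004,-0.002,0.04,0,0,0],[0.004,-0.002,0.08,0,0,0],[0.004,-0.002,0.115,0,0,0],[0.004,-0.002,0.135,0,0,0],[0.004,-0.002,0.145,0,0,0],[0.004,-0.002,0.149,0,0,0],[0.004,-0.002,0.149,0,0,0]],
  ],
  grip=0.64,
)

```text
time: 32.6
tool_pos: [546.2, 307.7, 31.9]
tcp_rot: [180.0, -0.0, 81.9]
ft_force: [0.1, -0.3, -0.7]
finger_gap: 54.5
```

Request:
move_arm(
  rows=[
    [[0,0,0,0,0,0],[0,0,0,0,0,0],[0,0,0,0,0,0],[0,0,0,0,0,0]],
  ],
  grip=0.2,
)

```text
time: 33.0
tool_pos: [546.8, 308.9, 33.3]
tcp_rot: [179.8, -0.1, 81.9]
ft_force: [1.5, -0.5, 6.4]
finger_gap: 39.1
```

Request:
move_arm(
  rows=[
    [[0,0,-0.01,0,0,0],[0,0,-0.04,0,0,0],[0,0,-0.08,0,0,0],[0,0,-0.115,0,0,0],[0,0,-0.13,0,0,0],[0,0,-0.13,0,0,0]],
  ],
)

```text
time: 33.6
tool_pos: [546.9, 309.2, 164.7]
tcp_rot: [179.7, -0.2, 81.9]
ft_force: [-0.0, -0.3, -0.8]
finger_gap: 39.3
```

```bash
python3 -c "
from h import *
p=px('w14',318,353,78);print(U.T@(p[:2]-C))
print(slot(35,54));plan(*slot(35,54),160,91.9)"
```

```text
[36.84324227 -2.32282132]
[635.69037792  28.1307429 ]
t 33.6 pos [546.9 309.2 164.7] [179.7  -0.2  81.9] F [-0.  -0.3 -0.8] gap 39.3
DELTA [-0.2658, 0.1273, 0.0045] [0.29, -0.15, -9.97]
```

Request:
move_arm(
  rows=[
    [[-0.04,0.02,0,0,0,-2],[-0.085,0.04,0,0,0,-4],[-0.13,0.06,0,0,0,-6],[-0.175,0.085,0,0,0,-8],[-0.22,0.105,0,0,0,-10],[-0.25,0.12,0,0,0,-10],[-0.266,0.128,0,0,0,-10],[-0.266,0.128,0,0,0,-10],[-0.266,0.128,0,0,0,-10]],
  ],
)

```text
time: 34.5
tool_pos: [633.6, 27.6, 159.4]
tcp_rot: [-179.8, -0.0, 91.9]
ft_force: [-0.8, 0.7, -1.3]
finger_gap: 39.3
```

```bash
python3 -c "
from h import *
plan(*slot(35,54),70,91.9)"
```

```text
t 34.5 pos [633.6  27.6 159.4] [-179.8   -0.    91.9] F [-0.8  0.7 -1.3] gap 39.3
DELTA [0.0004, 0.0023, 0.0894] [-0.16, -0.05, -0.0]
```

Request:
move_arm(
  rows=[
    [[0,0.001,0.03,0,0,0],[0,0.001,0.06,0,0,0],[0,0.001,0.08,0,0,0],[0,0.001,0.09,0,0,0],[0,0.001,0.09,0,0,0]],
  ],
)

```text
time: 35.0
tool_pos: [633.8, 28.6, 69.1]
tcp_rot: [-179.8, -0.0, 92.0]
ft_force: [-0.8, -0.4, -0.0]
finger_gap: 39.3
```

Request:
move_arm(
  rows=[
    [[0,0,0.008,0,0,0],[0,0,0.016,0,0,0],[0,0,0.02,0,0,0],[0,0,0.023,0,0,0],[0,0,0.023,0,0,0]],
  ],
)

```text
time: 35.5
tool_pos: [635.4, 26.9, 47.9]
tcp_rot: [-180.0, -0.0, 91.9]
ft_force: [-0.3, -0.6, -1.0]
finger_gap: 39.1
```

Request:
move_arm(
  rows=[
    [[0,0,0.001,0,0,0],[0,0,0.002,0,0,0],[0,0,0.002,0,0,0]],
  ],
)

```text
time: 35.8
tool_pos: [635.7, 27.0, 46.4]
tcp_rot: [180.0, 0.0, 91.9]
ft_force: [-0.3, 0.5, -0.5]
finger_gap: 38.9
```

Request:
move_arm(
  rows=[
    [[0,0,0,0,0,0],[0,0,0,0,0,0],[0,0,0,0,0,0]],
  ],
  grip=0.54,
)

```text
time: 36.1
tool_pos: [635.8, 27.0, 46.5]
tcp_rot: [180.0, 0.0, 91.9]
ft_force: [1.0, -0.2, -0.1]
finger_gap: 45.8
```

Request:
move_arm(
  rows=[
    [[0,0,-0.02,0,0,0],[0,0,-0.05,0,0,0],[0,0,-0.09,0,0,0],[0,0,-0.14,0,0,0],[0.04,0,-0.16,0,0,0],[0.08,0,-0.17,0,0,0],[0.1,0,-0.17,0,0,0],[0.1,0,-0.17,0,0,0]],
  ],
)

```text
time: 36.9
tool_pos: [632.3, 130.0, 217.2]
tcp_rot: [179.9, -0.1, 92.1]
ft_force: [0.3, -0.5, -0.5]
finger_gap: 46.0
```

```bash
python3 -c "
from h import *
snap('wrist','w16');plan(457,313,180,187)"
```

```text
t 37.0 pos [632.2 128.3 216.5] [180.    0.   92.1] F [0.  0.2 0.1] gap 46.2
DELTA [0.1909, -0.1685, 0.0365] [0.02, 0.02, -94.94]
```

View pics/w16.png

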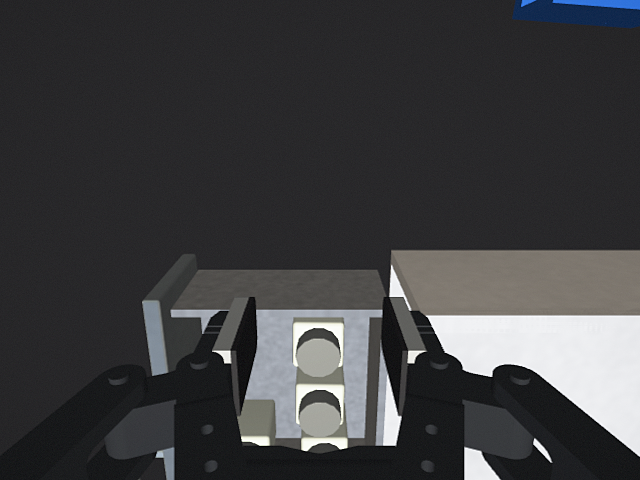

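Four are in, all upright. For B4 I'll grip along x (the dropper is close on its +y side), then turn the hand 90° on the way.

```bash
python3 -c "
from h import *
plan(457,313,180,95)"
```

```text
t 37.0 pos [632.2 128.3 216.5] [180.    0.   92.1] F [0.  0.2 0.1] gap 46.2
DELTA [0.1909, -0.1685, 0.0365] [0.03, 0.0, -2.94]
```

Request:
move_arm(
  rows=[
    [[0.035,-0.03,0,0,0,-3],[0.07,-0.06,0.01,0,0,-3],[0.105,-0.09,0.02,0,0,-3],[0.14,-0.12,0.03,0,0,-3],[0.17,-0.15,0.037,0,0,-3],[0.191,-0.169,0.037,0,0,-3],[0.191,-0.169,0.037,0,0,-3],[0.191,-0.169,0.037,0,0,-3]],
  ],
  grip=0.66,
)

```text
time: 37.75
tool_pos: [457.2, 311.6, 179.2]
tcp_rot: [180.0, 0.0, 95.0]
ft_force: [0.3, 0.1, 0.8]
finger_gap: 56.6
```

```bash
python3 -c "
from h import *
snap('wrist','w17');plan(457,313,31,95)"
```

```text
t 37.8 pos [457.8 311.2 179.3] [180.    0.   94.9] F [ 0.4  0.1 -0.4] gap 56.4
DELTA [0.002, -0.0007, 0.1483] [0.02, 0.04, -0.11]
```

View pics/w17.png

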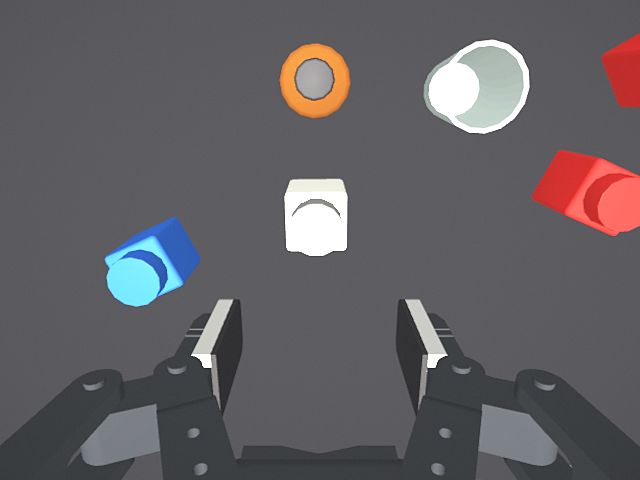

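White B4 is at (316,226), square. Dropper (315,80), beaker (480,85) and blue (140,270) are nearby, so I'll check clearances.

```bash
python3 -c "
from h import *
p=px('w17',316,226,66);print(p,px('w17',315,78,85),px('w17',135,278,66),px('w17',199,260,50),px('w17',180,220,0),px('w17',200,263,0))
plan(p[0],p[1],31,95)"
```

```text
[455.6 314.4  66. ] [448.1 397.9  85. ] [344.6 270.4  66. ] [380.6 279.5  50. ] [352.9 290.4   0. ] [368.2 256.3   0. ]
t 37.8 pos [457.8 311.2 179.3] [180.    0.   94.9] F [ 0.4  0.1 -0.4] gap 56.4
DELTA [0.0035, -0.002, 0.1483] [0.02, 0.04, -0.11]
```

Clear: the dropper is about 83 mm away in y, and the blue one is clear in x and y.

Request:
move_arm(
  rows=[
    [[0.003,-0.002,0.04,0,0,0],[0.003,-0.002,0.08,0,0,0],[0.003,-0.002,0.115,0,0,0],[0.003,-0.002,0.135,0,0,0],[0.003,-0.002,0.145,0,0,0],[0.003,-0.002,0.148,0,0,0],[0.003,-0.002,0.148,0,0,0]],
  ],
)

```text
time: 38.5
tool_pos: [455.8, 314.7, 32.0]
tcp_rot: [180.0, -0.0, 94.9]
ft_force: [-0.6, -0.1, 0.9]
finger_gap: 56.6
```

Request:
move_arm(
  rows=[
    [[0,0,0,0,0,0],[0,0,0,0,0,0],[0,0,0,0,0,0],[0,0,0,0,0,0]],
  ],
  grip=0.2,
)

```text
time: 38.9
tool_pos: [456.2, 315.7, 33.2]
tcp_rot: [179.8, -0.1, 94.9]
ft_force: [0.6, -1.4, 7.0]
finger_gap: 39.3
```

Request:
move_arm(
  rows=[
    [[0,0,-0.01,0,0,0],[0,0,-0.04,0,0,0],[0,0,-0.08,0,0,0],[0,0,-0.115,0,0,0],[0,0,-0.13,0,0,0],[0,0,-0.13,0,0,0]],
  ],
)

```text
time: 39.5
tool_pos: [456.2, 316.0, 164.3]
tcp_rot: [179.7, -0.1, 94.9]
ft_force: [0.4, 0.1, -1.2]
finger_gap: 39.4
```

```bash
python3 -c "
from h import *
print(slot(-36,12));plan(*slot(-36,12),165,181.9)"
```

```text
[566.12193009 -16.20018383]
t 39.5 pos [456.2 316.  164.3] [ 1.797e+02 -1.000e-01  9.490e+01] F [ 0.4  0.1 -1.2] gap 39.4
DELTA [-0.3404, 0.0809, -0.0011] [0.32, 0.11, -86.97]
```

Request:
move_arm(
  rows=[
    [[-0.03,0.008,0,0,0,-8],[-0.065,0.016,0,0,0,-16],[-0.1,0.024,0,0,0,-24],[-0.135,0.032,0,0,0,-32],[-0.17,0.04,0,0,0,-40],[-0.205,0.05,0,0,0,-48],[-0.24,0.058,0,0,0,-56],[-0.275,0.066,0,0,0,-64],[-0.305,0.074,0,0,0,-72],[-0.33,0.08,0,0,0,-80],[-0.34,0.081,0,0,0,-87],[-0.34,0.081,0,0,0,-87],[-0.34,0.081,0,0,0,-87]],
  ],
)

```text
time: 40.8
tool_pos: [563.4, -16.4, 159.1]
tcp_rot: [179.9, -0.2, -178.3]
ft_force: [0.7, -0.4, -0.9]
finger_gap: 39.2
```

```bash
python3 -c "
from h import *
snap('wrist','w18');plan(*slot(-36,12),75,181.9)"
```

```text
t 40.9 pos [563.6 -16.1 159.7] [ 1.800e+02 -1.000e-01 -1.783e+02] F [-0.2 -1.  -1.6] gap 39.4
DELTA [-0.0027, -0.0003, 0.0847] [0.04, -0.15, -0.17]
```

View pics/w18.png

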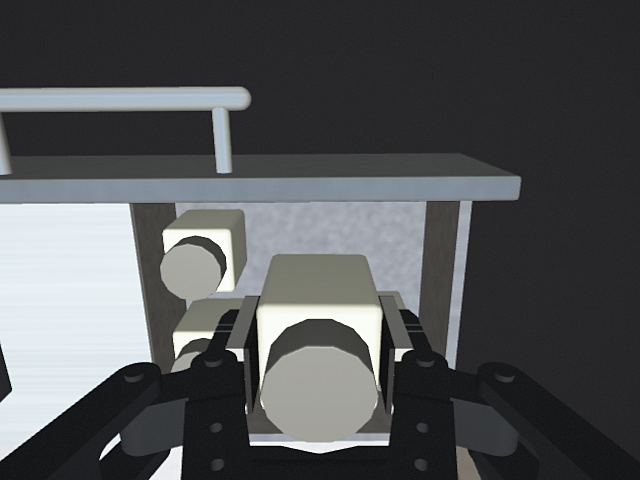

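```bash
python3 -c "
from h import *
p=px('w18',193,268,78);print(U.T@(p[:2]-C)); print(U.T@(px('w18',457,260,83)[:2]-C),U.T@(px('w18',132,210,83)[:2]-C))
plan(*slot(-35,17),75,181.9)"
```

```text
[-27.89875941 -56.80624282]
[-33.89478794  85.17061319] [-61.90227551 -83.49352242]
t 40.9 pos [563.6 -16.1 159.7] [ 1.800e+02 -1.000e-01 -1.783e+02] F [-0.2 -1.  -1.6] gap 39.4
DELTA [-0.0037, 0.0047, 0.0847] [0.04, -0.15, -0.17]
```

Request:
move_arm(
  rows=[
    [[-0.003,0.005,0.02,0,0,0],[-0.003,0.005,0.045,0,0,0],[-0.003,0.005,0.065,0,0,0],[-0.003,0.005,0.078,0,0,0],[-0.003,0.005,0.085,0,0,0],[-0.003,0.005,0.085,0,0,0]],
  ],
)

```text
time: 41.45
tool_pos: [566.7, -11.2, 75.4]
tcp_rot: [180.0, -0.1, -178.1]
ft_force: [-0.1, -0.0, -1.8]
finger_gap: 39.3
```

Request:
move_arm(
  rows=[
    [[0,0,0.005,0,0,0],[0,0,0.01,0,0,0],[0,0,0.013,0,0,0],[0,0,0.013,0,0,0]],
  ],
)

```text
time: 41.85
tool_pos: [567.2, -11.7, 63.0]
tcp_rot: [180.0, -0.0, -178.1]
ft_force: [0.8, 0.1, -1.7]
finger_gap: 39.0
```

Request:
move_arm(
  rows=[
    [[0,0,0.004,0,0,0],[0,0,0.008,0,0,0],[0,0,0.009,0,0,0],[0,0,0.009,0,0,0]],
  ],
)

```text
time: 42.25
tool_pos: [567.2, -11.7, 53.9]
tcp_rot: [180.0, -0.0, -178.1]
ft_force: [-0.1, -0.5, -2.0]
finger_gap: 39.2
```

Request:
move_arm(
  rows=[
    [[0,0,0.003,0,0,0],[0,0,0.005,0,0,0],[0,0,0.007,0,0,0],[0,0,0.007,0,0,0]],
  ],
)

```text
time: 42.65
tool_pos: [567.1, -11.6, 46.9]
tcp_rot: [180.0, -0.0, -178.1]
ft_force: [-0.2, -0.4, -0.6]
finger_gap: 39.1
```

Request:
move_arm(
  rows=[
    [[0,0,0.001,0,0,0],[0,0,0.001,0,0,0]],
  ],
)

```text
time: 42.85
tool_pos: [567.4, -11.7, 46.2]
tcp_rot: [180.0, -0.0, -178.1]
ft_force: [0.0, 1.2, -2.2]
finger_gap: 39.3
```

Request:
move_arm(
  rows=[
    [[0,0,0,0,0,0],[0,0,0,0,0,0],[0,0,0,0,0,0]],
  ],
  grip=0.53,
)

```text
time: 43.15
tool_pos: [567.7, -11.7, 46.6]
tcp_rot: [-180.0, 0.0, -178.1]
ft_force: [0.3, 0.3, -0.1]
finger_gap: 45.5
```

Request:
move_arm(
  rows=[
    [[0,0,-0.01,0,0,0],[0,0,-0.03,0,0,0],[0,0,-0.06,0,0,0],[0,0,-0.1,0,0,0],[0,0,-0.15,0,0,0],[-0.03,0,-0.2,0,0,0],[-0.04,0,-0.24,0,0,0],[-0.04,0,-0.25,0,0,0],[-0.04,0,-0.25,0,0,0]],
  ],
)

```text
time: 44.05
tool_pos: [608.9, -10.5, 300.2]
tcp_rot: [-180.0, 0.3, -178.1]
ft_force: [0.3, 0.0, -1.1]
finger_gap: 45.2
```

```bash
python3 -c "
from h import *
snap('wrist','w19');snap('scene','s19');plan(609,-198,150,181.9)"
```

```text
t 44.1 pos [606.8 -10.3 295.2] [ 1.800e+02 -1.000e-01 -1.781e+02] F [ 0.3 -0.  -0.2] gap 45.4
DELTA [0.0038, -0.1877, 0.1452] [0.01, -0.08, 0.02]
```

View pics/w19.png

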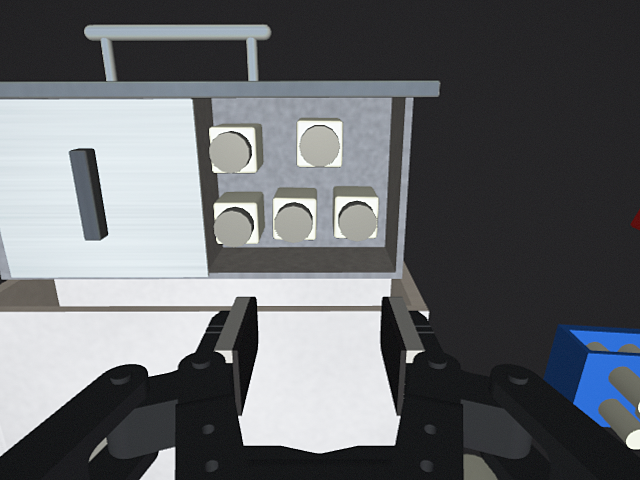

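View pics/s19.png

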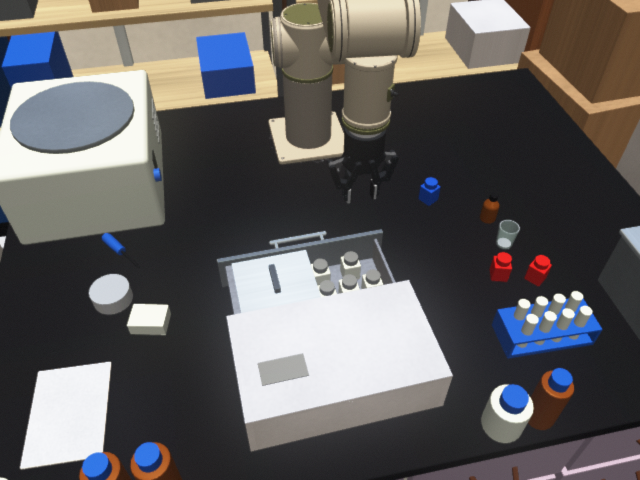

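All five stand upright in the bay. The ridge runs from (82,150) to (95,238). Now close the cover.

```bash
python3 -c "
from h import *
a,b=px('w19',84,151,103),px('w19',96,239,103);print(a,b);m=(a+b)/2;plan(m[0],m[1],150,181.9)"
```

```text
[ 578.3 -192.6  103. ] [ 649.9 -192.5  103. ]
t 44.1 pos [606.8 -10.3 295.2] [ 1.800e+02 -1.000e-01 -1.781e+02] F [ 0.3 -0.  -0.2] gap 45.4
DELTA [-0.0014, -0.1824, 0.1452] [0.01, -0.08, 0.02]
```

Request:
move_arm(
  rows=[
    [[0,-0.04,0.03,0,0,0],[0,-0.09,0.06,0,0,0],[0,-0.13,0.1,0,0,0],[0,-0.17,0.13,0,0,0],[0,-0.187,0.145,0,0,0],[0,-0.187,0.145,0,0,0],[0,-0.187,0.145,0,0,0]],
  ],
  grip=0.36,
)

```text
time: 44.85
tool_pos: [611.3, -196.9, 148.0]
tcp_rot: [179.8, -0.3, -178.2]
ft_force: [0.2, -0.4, 0.5]
finger_gap: 30.9
```

```bash
python3 -c "
from h import *
snap('wrist','w20');plan(609,-198,98,181.9)"
```

```text
t 44.9 pos [ 612.6 -196.5  149.9] [ 1.799e+02 -1.000e-01 -1.781e+02] F [-0.1  0.6  1.2] gap 30.8
DELTA [0.0035, -0.0015, 0.0519] [0.09, -0.14, 0.0]
```

View pics/w20.png

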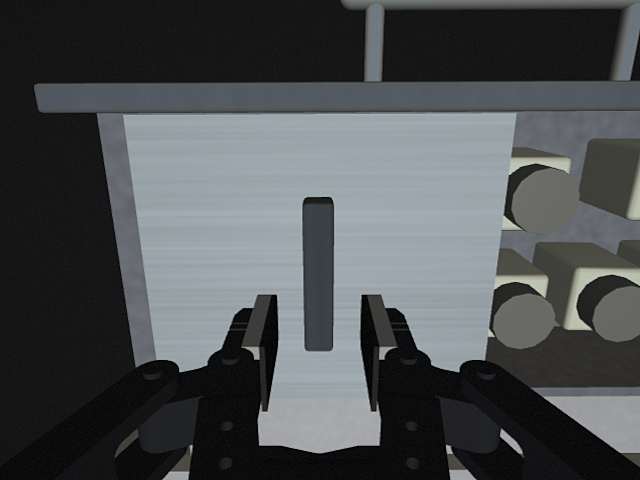

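The ridge is centred at x≈318. Descend and grip.

Request:
move_arm(
  rows=[
    [[0.003,0,0.02,0,0,0],[0.003,0,0.035,0,0,0],[0.003,0,0.045,0,0,0],[0.003,0,0.052,0,0,0],[0.003,0,0.052,0,0,0]],
  ],
)

```text
time: 45.4
tool_pos: [610.1, -196.6, 98.1]
tcp_rot: [180.0, -0.1, -178.0]
ft_force: [-0.0, 0.6, -0.4]
finger_gap: 30.8
```

Request:
move_arm(
  rows=[
    [[0,0,0,0,0,0],[0,0,0,0,0,0],[0,0,0,0,0,0],[0,0,0,0,0,0]],
  ],
  grip=0,
)

```text
time: 45.8
tool_pos: [611.2, -197.2, 100.0]
tcp_rot: [-180.0, 0.1, -178.1]
ft_force: [-0.1, 3.0, 1.1]
finger_gap: 12.8
```

Request:
move_arm(
  rows=[
    [[0,0.01,0,0,0,0],[0,0.02,0,0,0,0],[0,0.035,0,0,0,0],[0,0.05,0,0,0,0],[0,0.065,0,0,0,0],[0,0.08,0,0,0,0],[0,0.08,0,0,0,0]],
  ],
)

```text
time: 46.5
tool_pos: [608.2, -114.1, 100.0]
tcp_rot: [179.9, 0.0, -178.0]
ft_force: [-0.9, 2.5, 5.6]
finger_gap: 12.9
```

Request:
move_arm(
  rows=[
    [[0,0.015,0,0,0,0],[0,0.03,0,0,0,0],[0,0.045,0,0,0,0],[0,0.06,0,0,0,0],[0,0.07,0,0,0,0],[0,0.078,0,0,0,0],[0,0.082,0,0,0,0],[0,0.082,0,0,0,0]],
  ],
)

```text
time: 47.3
tool_pos: [605.2, -33.0, 100.0]
tcp_rot: [180.0, 0.0, -178.0]
ft_force: [-1.3, 1.7, 7.4]
finger_gap: 12.8
```

Request:
move_arm(
  rows=[
    [[0,0.002,0,0,0,0],[0,0.004,0,0,0,0],[0,0.006,0,0,0,0],[0,0.006,0,0,0,0]],
  ],
)

```text
time: 47.7
tool_pos: [605.0, -27.7, 100.0]
tcp_rot: [180.0, 0.0, -178.0]
ft_force: [-1.2, -0.4, 7.1]
finger_gap: 12.5
```

Request:
move_arm(
  rows=[
    [[0,0.002,0,0,0,0],[0,0.004,0,0,0,0],[0,0.005,0,0,0,0],[0,0.005,0,0,0,0]],
  ],
)

```text
time: 48.1
tool_pos: [605.0, -26.9, 100.0]
tcp_rot: [-179.7, 0.0, -178.1]
ft_force: [-0.6, -18.4, 4.4]
finger_gap: 12.9
```

Request:
move_arm(
  rows=[
    [[0,-0.003,0,0,0,0],[0,-0.003,0,0,0,0]],
  ],
)

```text
time: 48.3
tool_pos: [605.0, -27.2, 100.0]
tcp_rot: [-179.9, 0.0, -178.1]
ft_force: [-0.6, -4.7, 6.6]
finger_gap: 12.7
```

Request:
move_arm(
  rows=[
    [[0,0,0,0,0,0],[0,0,0,0,0,0],[0,0,0,0,0,0]],
  ],
  grip=0.36,
)

```text
time: 48.6
tool_pos: [604.4, -26.5, 98.7]
tcp_rot: [180.0, -0.1, -178.0]
ft_force: [-0.4, -0.7, 0.5]
finger_gap: 30.5
```

Request:
move_arm(
  rows=[
    [[0,0,-0.02,0,0,0],[0,0,-0.05,0,0,0],[0,0,-0.1,0,0,0],[0,0,-0.15,0,0,0],[0,0,-0.2,0,0,0],[0,0,-0.2,0,0,0]],
  ],
)

```text
time: 49.2
tool_pos: [608.2, -27.3, 309.1]
tcp_rot: [-179.9, 0.8, -178.1]
ft_force: [0.7, -1.2, 0.9]
finger_gap: 30.8
```

```bash
python3 -c "
from h import *
snap('wrist','w21');plan(484.5,-122,160,91.9)"
```

```text
t 49.2 pos [607.1 -27.2 304.8] [-179.9    0.5 -178.1] F [-0.7  0.  -1.2] gap 30.6
DELTA [0.1271, -0.0904, 0.1437] [0.35, 0.46, 90.04]
```

View pics/w21.png

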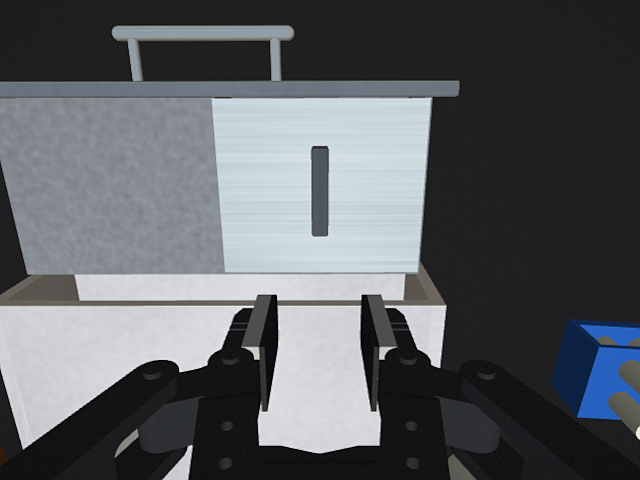

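Cover is fully shut over the bay (its edge meets the side wall at (428,100)). Next, push the handle bar home with closed fingers from the robot side.

```bash
python3 -c "
from h import *
plan(450,-122,180,181.9)
m=(px('w21',114,33,80)+px('w21',293,33,80))/2;print(m)"
```

```text
t 49.2 pos [607.1 -27.2 304.8] [-179.9    0.5 -178.1] F [-0.7  0.  -1.2] gap 30.6
DELTA [0.1614, -0.0893, 0.1234] [-0.07, 0.51, 0.04]
[ 489.8 -121.4   80. ]
```

Request:
move_arm(
  rows=[
    [[0.03,-0.02,0.02,0,0,0],[0.07,-0.04,0.05,0,0,0],[0.11,-0.06,0.08,0,0,0],[0.15,-0.085,0.11,0,0,0],[0.16,-0.09,0.122,0,0,0],[0.16,-0.09,0.122,0,0,0],[0.16,-0.09,0.122,0,0,0]],
  ],
  grip=0,
)

```text
time: 49.95
tool_pos: [447.3, -122.3, 176.1]
tcp_rot: [179.9, -0.1, -178.1]
ft_force: [0.4, -0.3, 0.1]
finger_gap: -0.2
```

```bash
python3 -c "
from h import *
plan(450,-122,74,181.9)"
```

```text
t 50.0 pos [ 447.3 -122.3  176.1] [ 1.799e+02 -1.000e-01 -1.781e+02] F [ 0.4 -0.3  0.1] gap -0.2
DELTA [-0.0028, 0.0001, 0.1021] [0.07, -0.1, -0.04]
```

Request:
move_arm(
  rows=[
    [[0,0,0.04,0,0,0],[0,0,0.08,0,0,0],[0,0,0.1,0,0,0],[0,0,0.102,0,0,0],[0,0,0.102,0,0,0]],
  ],
)

```text
time: 50.45
tool_pos: [449.1, -122.3, 76.0]
tcp_rot: [180.0, 0.0, -178.0]
ft_force: [-0.7, -1.2, -0.3]
finger_gap: -0.0
```

Request:
move_arm(
  rows=[
    [[-0.008,0,0,0,0,0],[-0.016,0,0,0,0,0],[-0.024,0,0,0,0,0],[-0.032,0,0,0,0,0],[-0.04,0,0,0,0,0],[-0.05,0,0,0,0,0],[-0.06,0,0,0,0,0],[-0.06,0,0,0,0,0]],
  ],
)

```text
time: 51.25
tool_pos: [509.8, -120.7, 75.6]
tcp_rot: [-180.0, 0.1, -178.1]
ft_force: [-0.0, -0.3, 1.0]
finger_gap: -0.1
```

```bash
python3 -c "
from h import *
snap('wrist','w22');plan(640,-122,74,181.9)"
```

```text
t 51.3 pos [ 509.1 -120.7   75.3] [-1.800e+02  1.000e-01 -1.781e+02] F [-0.1 -0.  -0.3] gap -0.2
DELTA [-0.1308, -0.0057, 0.0015] [-0.0, 0.06, 0.04]
```

View pics/w22.png

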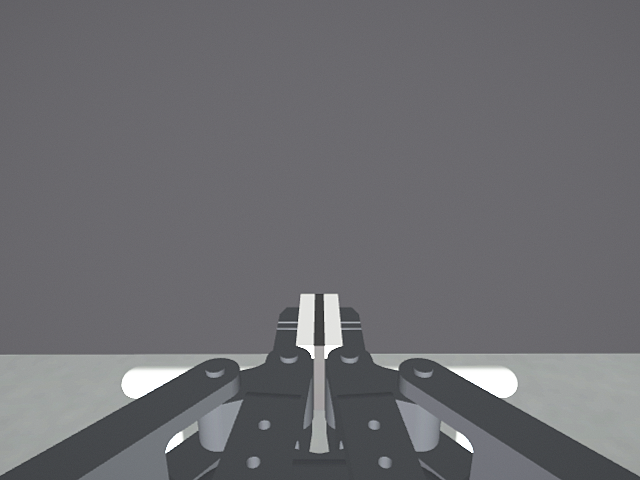

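Request:
move_arm(
  rows=[
    [[-0.01,0,0,0,0,0],[-0.025,0,0,0,0,0],[-0.04,0,0,0,0,0],[-0.055,0,0,0,0,0],[-0.07,0,0,0,0,0],[-0.085,0,0,0,0,0],[-0.1,0,0,0,0,0],[-0.11,0,0,0,0,0],[-0.115,0,0,0,0,0],[-0.118,0,0,0,0,0],[-0.118,0,0,0,0,0]],
  ],
)

```text
time: 52.4
tool_pos: [626.3, -116.9, 75.3]
tcp_rot: [-180.0, 0.0, -178.1]
ft_force: [-0.7, -1.0, 0.2]
finger_gap: 0.3
```

Request:
move_arm(
  rows=[
    [[-0.003,0,0,0,0,0],[-0.006,0,0,0,0,0],[-0.009,0,0,0,0,0],[-0.011,0,0,0,0,0],[-0.011,0,0,0,0,0]],
  ],
)

```text
time: 52.9
tool_pos: [637.4, -116.5, 75.3]
tcp_rot: [-180.0, 0.0, -178.1]
ft_force: [-0.3, -0.4, -0.9]
finger_gap: -0.5
```

Request:
move_arm(
  rows=[
    [[-0.002,0,0,0,0,0],[-0.004,0,0,0,0,0],[-0.006,0,0,0,0,0],[-0.006,0,0,0,0,0]],
  ],
)

```text
time: 53.3
tool_pos: [641.5, -116.3, 75.2]
tcp_rot: [180.0, -0.2, -178.1]
ft_force: [-12.2, -0.9, 7.3]
finger_gap: -0.1
```

```bash
python3 -c "
from h import *
snap('scene','s23');snap('top','t23');crop('t23',220,80,430,230,3.8,'c23')"
```

```text
(no output)
```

View pics/s23.png

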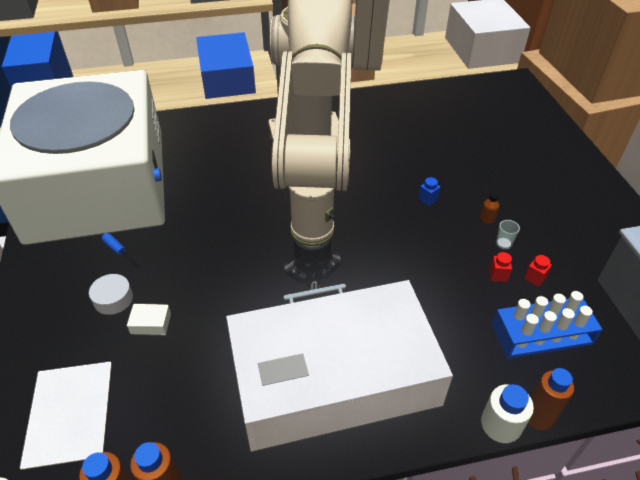

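Request:
move_arm(
  rows=[
    [[-0.001,0,0,0,0,0],[-0.002,0,0,0,0,0],[-0.002,0,0,0,0,0]],
  ],
)

```text
time: 53.7
tool_pos: [641.7, -116.3, 75.1]
tcp_rot: [180.0, -0.4, -178.1]
ft_force: [-21.6, 1.3, 13.2]
finger_gap: -0.1
```

Request:
move_arm(
  rows=[
    [[0.005,0,0,0,0,0],[0.02,0,0,0,0,0],[0.04,0,0,0,0,0],[0.05,0,-0.02,0,0,0],[0.06,0,-0.06,0,0,0],[0.08,0,-0.1,0,0,0],[0.1,0,-0.14,0,0,0],[0.13,0,-0.16,0,0,0],[0.15,0,-0.17,0,0,0],[0.15,0,-0.17,0,0,0]],
  ],
)

```text
time: 54.7
tool_pos: [495.2, -121.7, 248.5]
tcp_rot: [-179.9, 0.3, -178.1]
ft_force: [0.7, 0.4, -0.1]
finger_gap: -0.0
```

```bash
python3 -c "
from h import *
print(sensors.sense()['tool_pos']);snap('scene','s24');snap('top','t24');crop('t24',240,80,420,220,4,'c24');crop('s24',200,270,460,400,3,'c25')"
```

```text
[ 495.20807274 -121.7082534   248.47343852]
```

View pics/c24.png

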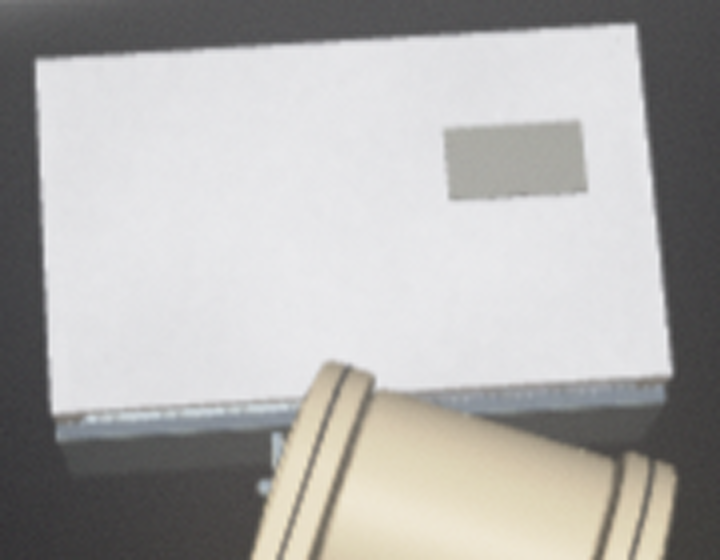

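View pics/t24.png

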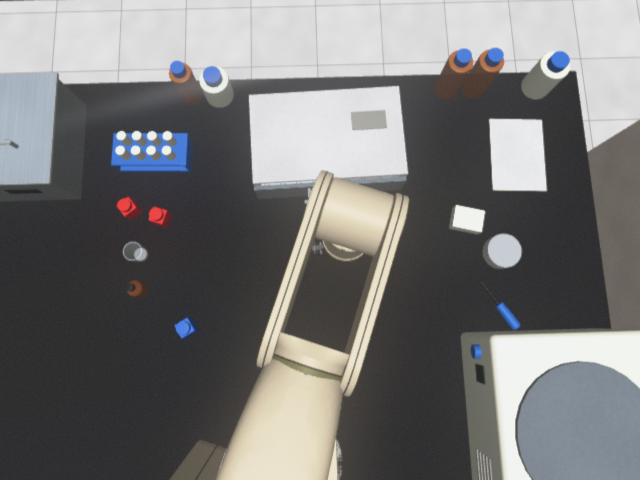

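```bash
python3 -c "
from h import *
from bench import hand_in
g=lambda u,v:((u+.5)/4-.5+240,(v+.5)/4-.5+80)
print(px('t24',*g(264,487),80),px('t24',*g(57,432),98),px('t0',*g(263,497),80))
print(hand_in())"
```

```text
[655.4 -49.9  80. ] [690.7  81.8  98. ] [648.8 -49.1  80. ]
the job is handed in; nothing more can be done
None
```

All five capped square bottles are in the drawer compartment, the cover is shut over them, and the drawer is pushed home. I handed the job in at about 55 s, but one placing broke the stated force limit and could count as a failure.

**Sequence:** I pulled the drawer to its stop, where it resisted at 22 N. I opened the cover to its stop and placed the five white, grey-capped bottles. I then closed the cover to its stop, about 171 mm of travel, and pushed the drawer until it stopped at 22 N.

**Last checks:**
- **Bottles:** all five stood upright in the compartment just before the cover closed.
- **Cover:** the wrist picture taken after closing showed it fully over the compartment.
- **Drawer:** the stop force and the handle position both agree with fully shut, within camera error (handle about 7 mm further in than at the start).
- **Everything else:** the red and blue look-alikes, beaker, dropper, dishes, timer and pen look unmoved in the final top picture.

**What went wrong:** while I was lowering the second bottle (bottle 2), the gripper's linkage caught the top edge of the drawer front. The wrist read about 80 N for under a second. That is below the 120 N wrist limit. It may count as the gripper's body pressing with over 40 N. I released that bottle about 18 mm above the floor and it landed upright. I changed how I placed the remaining bottles and saw no further contact.

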